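# Clamp a circuit-board stack into the bench jig

### The job

Slide the two-deck circuit-board stack along the jig plate, round the upright post and without lifting it off the plate, onto the marked rectangle in front of the toggle clamp, square and up against the stop rail. Then push the clamp's black handle all the way down past its over-center point, so that the rubber foot locks down on the stack. Leave the heat sink, bottle, solder spool and breadboard where they are.

Things in the scene. Friction and masses are not known exactly. Their poses are not given: they have to be found in the camera images.
- jig: Bare aluminium jig plate fixed to the bench, yaw within 0.25 rad. Origin on its underside, under the centre of the marked rectangle; plate spans x -115..115, y -225..170, z 0..12 mm. Its y axis points from the marked rectangle to the toggle clamp. All 'jig' numbers below are mm in this frame. Clamp bracket: x -25..25, y 82..158, up to z 75.
- work_place (a point): Centre of the black-outlined marked rectangle (58 x 94 mm) on the plate's top face, jig 0, 0, 12. Steel stop rail beside it: jig y 46..54, x -35..35, z 12..22. The stack belongs centred here, its long side along jig y (either way round), its end at the stop rail (1 mm gap at the exact centre).
- post_top (a point): Centre of the top of the upright round steel post, 16 mm diameter, fixed at jig x 0, y -85, top z 62 (washer round its foot 24 mm wide, 6 mm high). It stands between the marked rectangle and the two thinly outlined waiting bays, which are about jig x -65 and x +65, y -165.
- stack: Loose stack of two brown circuit boards, 54 (x) by 90 (y) mm, 0.14 to 0.28 kg. Origin at centre of underside; flat top at z 39; black strips on top at y +-38, to z 45. Grip its 54 mm width at z 18..39, y -35..35: black socket strips under the upper board are flush with the long sides. Starts on the plate in one of the bays, turned up to 0.3 rad from the jig; the heat sink is in the other bay.
- handle (a joint): Clamp handle angle, rad. 0 = open, leaning 1.22 above level towards jig +y; grows going down; 1.16 = stop, locked, almost level. Over-center at 1.05: short of it, with the foot on the stack, it springs back to about 0.9; past it, it snaps to the stop. Starts at 0 to 0.06; friction holds it. About 2 N at the grip swings it, 8 N near over-center. Push from the clamp-arm side, then from above.
- handle_pivot (a point): Hinge axis of the handle, parallel to jig x, at jig x 0, y 135, z 58. Fixed on the jig.
- handle_grip (a point): Point on the axis of the handle's black round sleeve, 100 mm from the hinge axis. Sleeve 18 mm diameter, from 55 to 125 mm from the hinge; inwards of it the handle is a flat steel bar 16 mm wide, 7 mm thick.
- spindle: Steel spindle with a round rubber foot (20 mm wide, 10 mm high) on the end of the clamp arm, a 12 x 10 mm steel bar hinged parallel to jig x at y 95, z 75 and linked to the handle: as the handle goes down it swings down over the marked rectangle, up to 2.5 times as fast. Sprung 5000 N/m along its axis, 8 mm travel. Origin on the arm, 95 mm from its hinge.
- spindle_foot (a point): Centre of the foot's pressing face. Clamp open: the arm stands upright, top at jig z about 185, and the foot sticks out of it 29 mm towards jig -y, face at y about 50 to 75, z 155 to 180: keep clear of it above the marked rectangle. Locked: presses on the middle of the stack's upper board.
- heatsink: Loose finned dark metal heat sink, 46 (x) by 70 (y) by 36 mm high, standing in the other waiting bay; bystander, leave alone. Origin at the centre of its underside.
- bottle: Small white bottle with black cap, 38 mm diameter, 100 mm high, standing on the bench to one side of the handle; bystander. Origin at the centre of its underside.
- spool: Solder spool standing on its flange, 54 mm diameter, 40 mm high, on the bench on the handle's other side from the bottle; bystander. Origin at the centre of its underside.
- breadboard: White breadboard lying on the bench beyond the plate's -y end, 165 (x) by 55 (y) by 9 mm; bystander. Origin at the centre of its underside.
Not all that is in view belongs to the job. Leave any pink or purple look-alike of the stack alone.

How it is judged:
By the outcome, as a careful person would: the job done as asked, in the order asked, and still so for the second after the job is handed in, with the robot touching nothing.
It also fails if it takes over 54 s, if anything falls off the work surface, if the arm or the gripper's body presses on something with over 40 N, if the wrist force passes 120 N, or if a joint passes its speed limit or range.

### The arm

A 6-joint arm with a two-finger parallel gripper is mounted at the origin on the work surface. World frame = base frame: x ahead of the robot, y to its left, z up, the work surface at z = 0. Lengths are in m, angles in rad, forces in N, time in s.
With the tool pointing down it reaches from about 0.35 to 0.875 m from the base axis. Payload 4.2 kg.
Tool frame: the origin (TCP) lies between the finger pads; the fingertips stand manip.finger_overhang ahead of it and the grasp point (between the pads) lies 5 mm behind it (manip.finger_overhang is the distance from the TCP to the fingertips, in m); z points along the fingers, y is the direction in which the jaws open and shut (so a half turn about z gives the same grasp; the last joint's range is limited). The gripper opens to 87 mm and grips with 3 to 60 N. Pads are 19 mm wide; open, the fingers measure 117 mm over their backs; the gripper's body (75 mm by 190 mm) begins 51 mm behind the grasp point.
Start: joints at [1.588, 0.385, 0.008, 0, -1.194, -0.259], TCP at [0.15, 0.607, 0.237] pointing down, gripper open.
Joint ranges: [-3.14, 3.14], [-1.21, 2.06], [-1.07, 1.41], [-3.16, 2.05], [-2.99, -0.16], [-3.1, 3.1]. Speed limits (rad/s): [2.79, 2.79, 3.14, 3.14, 3.14, 3.14].

### API

Orientations are given as a unit quaternion [x, y, z, w].
In Python, from cell import manip gives the robot as it stands.
- The arm moves only by the tool arm_command, never from a script. Its arguments are lists of equal length, an entry for each row: "claw": the opening, from 0 (shut) to 1 (fully open); "slide": the shift along the tool's x, y, z in mm, a list of three; "delta_rot": the turn, a rotation vector about the tool's x, y, z in rad, a list of three. A call has 1 to 12 rows; each row shifts and turns the pose as measured when the row begins, along the tool's axes as they then stand; what a row does not reach is not made up. A row lasts 1/10 s, in which the tool goes at most 50 mm and 8.59 degrees, less where a joint would pass 70% of its speed; a pose out of reach is approached as far as the arm can. A call is refused whole if a number of a shift passes 50 or a number of a turn 0.15, either way. A call with a gripper value outside its range is refused whole. The fingers move at their own pace and stop on an object; "squeeze" is the grip in N (left out, the last holds). Time passes only in rows, so rows that do not move let the fingers close. It gives the time, the measured TCP pose, the force and the opening at its end, in the units of the state.
- manip.read_state(): the state, without advancing time (a new reading comes with each control period).
- manip.get_image(name): name is "scene" or "side" or "wrist"; returns a dict with "pixels" (400x640x3 uint8, red, green, blue), "camera_matrix" (3x3 intrinsics, pixels), "eye" and "rotation" of the camera in the world; the wrist camera has in their place "tool_from_camera" (4x4, takes a point from camera to tool coordinates, whose origin is the TCP and whose axes are the flange's). Camera axes: x right, y up, looking along -z (the intrinsics and any distortion apply to the point x, -y, -z); pixel columns grow to the right and rows downward; lengths in m; the calibration is good to about 2 mm. The wrist camera is an equidistant fisheye: a pixel r from the principal point sees the ray r / f radians off the axis. A picture is of the moment at which its call begins: read the wrist's pose just before it. There is no depth.
- manip.sign_off(): hands the job in, once; it reports no verdict.
Trained networks look in the newest picture that a camera, given by its name, has taken for a name from the list of things; names that differ only in an ending like _2 or _b are one class to them, and where a whole thing is asked for, a point or a joint stands for the part that bears it (a point fixed in the world has none). Each returns a list of dicts, best first, with "p" (0 to 1); they miss things now and then, are a little off and sometimes report something else, mostly with a low value. They report only what shows in the picture. A call takes as long as a camera call. They do not tell look-alikes from the thing itself.
- manip.trace(camera, name): "pixels" (400x640 bool, what is visible of it) and "pixel" ([column, row] in pixels, amid what is visible of it).
The state is a dict: "time": time; "joint_positions": joint angles; "joint_velocities": joint speeds; "tau": joint torques, N m; "eef_pos": TCP position; "tcp_rot": TCP orientation; "ft_force": force on the tool from outside, world axes, zero at the start; "ft_torque": the same for the moment, N m; "finger_gap": finger opening in m.
Only numpy, scipy, OpenCV 4.12 (cv2) and the standard library are available. Lean on these libraries where they do the work, as an engineer would, in place of code of your own. Each camera call takes 0.05 s, during which the arm holds its last target.

## Working session

There is one attempt and no reset: what is moved stays moved. The work goes in short steps, Python scripts to look and compute and a tool call to move; the robot and the scene stay as the last step left them, time stands still between calls to the robot, and variables do not carry over. Pictures are saved under pics/ and viewed, and the job is handed in when it is done.

Besides the shell and the picture viewer there is one more tool, called after ">>>" as a command line: name --argument value ..., lists and objects as JSON in quotes. arm_command: Moves the arm, as the interface text tells. Its arguments: {"type":"object","properties":{"claw":{"type":"array","items":{"type":"number"}},"slide":{"type":"array","items":{"type":"array","items":{"type":"number"}}},"delta_rot":{"type":"array","items":{"type":"array","items":{"type":"number"}}},"squeeze":{"type":"number"}},"required":["claw","slide","delta_rot"]}

```bash
ls; mkdir -p pics
python3 - <<'E'
from cell import manip
import cv2
s=manip.read_state(); print(s, manip.finger_overhang)
for n in ("scene","side","wrist"):
    im=manip.get_image(n); cv2.imwrite(f"pics/{n}0.png",im["pixels"][:,:,::-1])
    print(n,{k:v for k,v in im.items() if k!="pixels"})
E
```

```text
pics
{'time': 0.0, 'joint_positions': array([ 1.58757869e+00,  3.85545701e-01,  6.66076048e-03, -4.90296930e-04,
       -1.19399158e+00, -2.58582041e-01]), 'joint_velocities': array([-0.00105016,  0.00023301,  0.00079635,  0.00036268, -0.00016562,
        0.00061694]), 'tau': array([ 4.48634955e-04, -3.90662134e+01,  1.87393588e+01,  4.21975762e+00,
        1.09255279e-02, -1.90472188e-04]), 'eef_pos': array([0.14951335, 0.60628108, 0.23548108]), 'tcp_rot': array([ 9.92689038e-01, -1.20695238e-01, -8.29492331e-05,  1.06152575e-03]), 'ft_force': array([-0.1943972 , -0.64463795, -0.11887114]), 'ft_torque': array([-0.01857885, -0.0118312 , -0.00968493]), 'finger_gap': 0.08699604947431906} 0.014
scene {'camera_matrix': array([[439.19289593,   0.        , 317.16317027],
       [  0.        , 439.19289593, 192.33542482],
       [  0.        ,   0.        ,   1.        ]]), 'eye': array([ 0.86019524, -0.52216333,  1.06691529]), 'rotation': array([0.27323812, 0.07369433, 0.27325037, 0.91937169])}
side {'camera_matrix': array([[385.51374251,   0.        , 319.83342776],
       [  0.        , 385.51374251, 197.26749517],
       [  0.        ,   0.        ,   1.        ]]), 'eye': array([ 0.45068062, -0.65295748,  0.77061029]), 'rotation': array([ 0.37350543, -0.02080033, -0.07066987,  0.92469823])}
wrist {'camera_matrix': array([[309.70691629,   0.        , 317.30115217],
       [  0.        , 309.70691629, 197.5425179 ],
       [  0.        ,   0.        ,   1.        ]]), 'tool_from_camera': array([[-7.59095035e-04,  9.68642960e-01,  2.48455710e-01,
         6.82527126e-02],
       [ 9.99999399e-01,  9.31947884e-04, -5.78091679e-04,
         1.06262381e-03],
       [-7.91512209e-04,  2.48455122e-01, -9.68643085e-01,
        -1.47487020e-01],
       [ 0.00000000e+00,  0.00000000e+00,  0.00000000e+00,
         1.00000000e+00]])}
```

View pics/scene0.png

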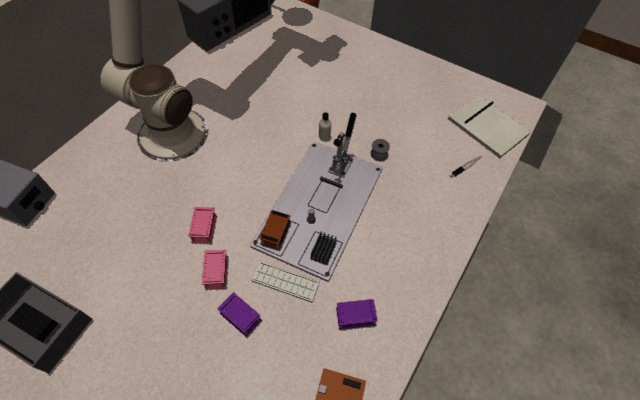

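View pics/side0.png

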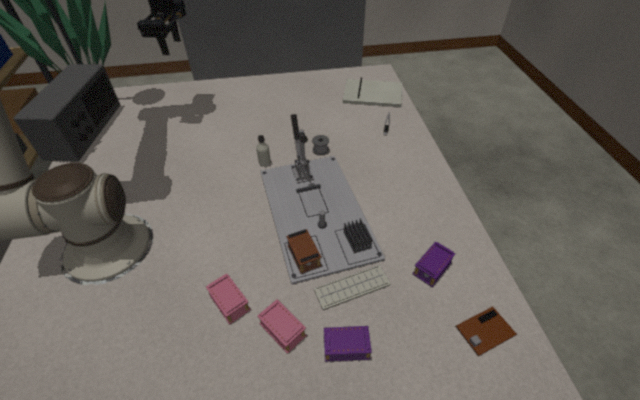

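View pics/wrist0.png

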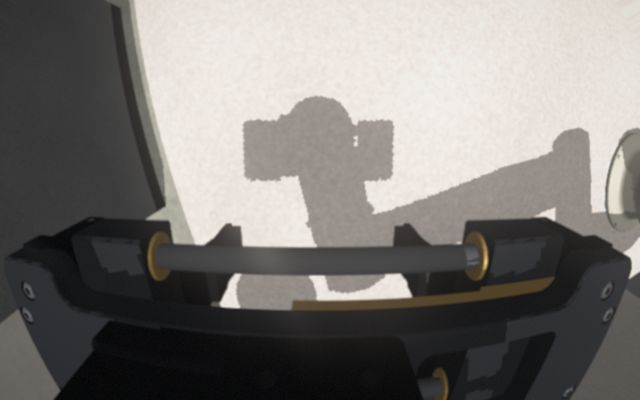

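The brown two-deck stack on the plate's left bay is at scene (275,229) and side (304,251). The heat sink is at scene (323,248). The pink and purple blocks and the flat single board at scene (342,385) are decoys. I'll enlarge to confirm.

Run:
```python
import cv2
a=cv2.imread("pics/scene0.png")[105:285,240:400]; cv2.imwrite("pics/scene0c.png",cv2.resize(a,None,fx=3.3,fy=3.3,interpolation=cv2.INTER_CUBIC))
a=cv2.imread("pics/side0.png")[105:285,245:405]; cv2.imwrite("pics/side0c.png",cv2.resize(a,None,fx=3.3,fy=3.3,interpolation=cv2.INTER_CUBIC))
```

```text
(no output)
```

View pics/scene0c.png

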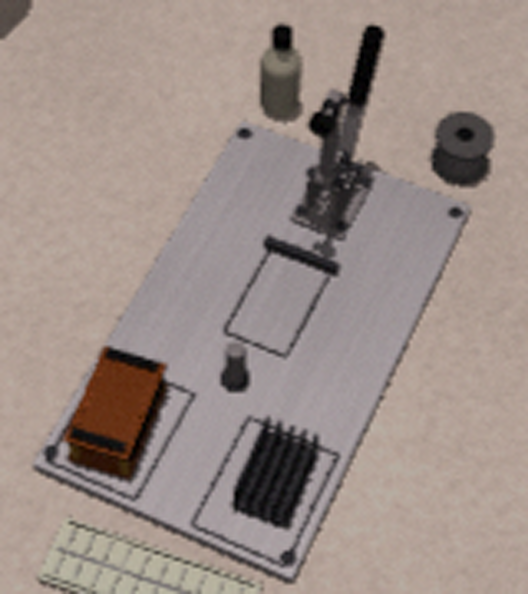

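View pics/side0c.png

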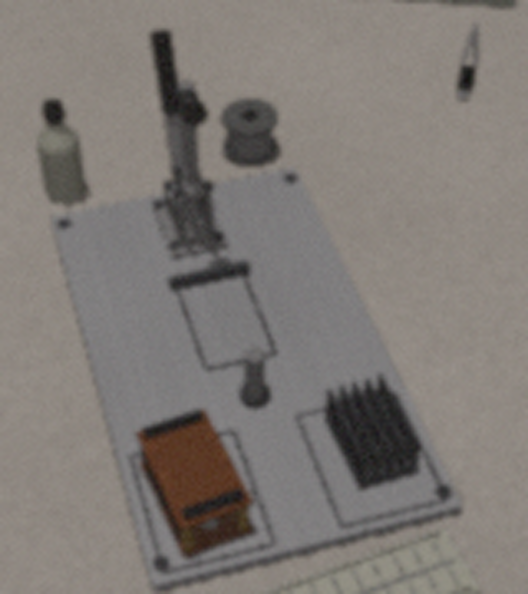

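```bash
cat > h.py <<'E'
import numpy as np, cv2
from scipy.spatial.transform import Rotation as R
from scipy.optimize import least_squares
CAL={'scene':(439.19289593,317.16317027,192.33542482,[0.86019524,-0.52216333,1.06691529],[0.27323812,0.07369433,0.27325037,0.91937169]),
'side':(385.51374251,319.83342776,197.26749517,[0.45068062,-0.65295748,0.77061029],[0.37350543,-0.02080033,-0.07066987,0.92469823])}
def proj(cam,P):
    f,cx,cy,e,q=CAL[cam]
    c=R.from_quat(q).inv().apply(np.atleast_2d(P)-np.array(e))
    return np.c_[cx+f*c[:,0]/-c[:,2], cy-f*c[:,1]/-c[:,2]]
def ray(cam,uv):
    f,cx,cy,e,q=CAL[cam]
    d=R.from_quat(q).apply([(uv[0]-cx)/f,-(uv[1]-cy)/f,-1.]); return np.array(e),d
def atz(cam,uv,z):
    e,d=ray(cam,uv); return e+d*(z-e[2])/d[2]
def j2w(P,J):
    P=np.atleast_2d(P)/1000.; return np.c_[J[0]+np.cos(J[2])*P[:,0]-np.sin(J[2])*P[:,1],J[1]+np.sin(J[2])*P[:,0]+np.cos(J[2])*P[:,1],P[:,2]]
TFC=np.array([[-7.59095035e-04,9.68642960e-01,2.48455710e-01,6.82527126e-02],[9.99999399e-01,9.31947884e-04,-5.78091679e-04,1.06262381e-03],[-7.91512209e-04,2.48455122e-01,-9.68643085e-01,-1.47487020e-01],[0,0,0,1]])
def wproj(P,pos,q):
    t=R.from_quat(q).inv().apply(np.atleast_2d(P)-pos)
    c=(t-TFC[:3,3])@TFC[:3,:3]
    v=np.c_[c[:,0],-c[:,1]]; n=np.linalg.norm(v,axis=1); th=np.arctan2(n,-c[:,2])
    return np.array([317.30115217,197.5425179])+309.70691629*th[:,None]*v/n[:,None]
def watz(uv,z,pos,q):
    d=np.array(uv,float)-[317.30115217,197.5425179]; r=np.linalg.norm(d); th=r/309.70691629
    c=np.array([np.sin(th)*d[0]/r,-np.sin(th)*d[1]/r,-np.cos(th)])
    r3=R.from_quat(q); o=r3.apply(TFC[:3,3])+pos; w=r3.apply(TFC[:3,:3]@c)
    return o+w*(z-o[2])/w[2]
E
cat > fit.py <<'E'
from h import *
M=[[-115,-225,12],[115,-225,12],[115,170,12],[-115,170,12],[-29,-47,12],[29,-47,12],[0,-85,62]]
S=np.array([[37,465],[295,578],[470,207],[245,122],[226,331],[288,354],[237,348]])/3.3+[240,105]
D=np.array([[157,582],[460,507],[298,175],[55,212],[207,369],[274,352],[255,353]])/3.3+[245,105]
def res(p): 
    W=j2w(M,p); return np.r_[(proj('scene',W)-S).ravel(),(proj('side',W)-D).ravel()]
for p0 in ([.5,0,0],):
    r=least_squares(res,p0,loss='soft_l1'); print(r.x.round(4)); print(res(r.x).reshape(-1,2).round(1))
E
python3 fit.py
python3 - <<'E'
from cell import manip
import numpy as np, cv2
for c in("scene","side"):
    for n in ("stack","heatsink"):
        for d in manip.trace(c,n): print(c,n,d["p"],d["pixel"],d["pixels"].sum())
E
```

```text
[0.5282 0.0583 0.1339]
[[-1.4 -0.6]
 [-0.4  0.7]
 [ 1.3 -0.5]
 [-0.3 -0.9]
 [-0.1  0.2]
 [-0.1  1. ]
 [ 0.1  0.4]
 [-1.4  0.3]
 [ 1.5 -1.1]
 [-0.1 -3.2]
 [-0.9  0.3]
 [ 0.1 -0.4]
 [ 1.1 -0. ]
 [ 0.1 -0.3]]
scene stack 0.93 [203.9, 226.2] 815
scene stack 0.8 [240.0, 315.8] 1011
scene stack 0.79 [213.9, 267.7] 870
scene stack 0.75 [277.5, 228.5] 793
scene stack 0.7 [356.0, 315.4] 1057
scene heatsink 0.78 [325.2, 249.8] 473
scene heatsink 0.18 [352.7, 132.1] 224
side stack 0.96 [345.0, 344.3] 1598
side stack 0.9 [433.2, 263.0] 1100
side stack 0.78 [229.3, 296.1] 1208
side stack 0.68 [301.1, 133.9] 215
side stack 0.63 [282.8, 329.1] 1448
side stack 0.57 [302.7, 249.8] 1020
side heatsink 0.64 [357.3, 236.1] 638
```

```bash
cat >> h.py <<'E'
def yaw_of(q):
    x=R.from_quat(q).apply([1,0,0]); return np.arctan2(x[1],x[0])
def plan(pos,q,tgt,yaw,n,order=None):
    """n rows straight to tgt [m], tool-down with tool x at world yaw"""
    r=R.from_quat(q); rt=R.from_euler('z',yaw)*R.from_euler('x',np.pi)
    rv=(r.inv()*rt).as_rotvec(); d=(np.array(tgt)-pos)*1000
    S=[];D=[]
    for i in range(n):
        S.append([int(round(v)) if n>1 and False else round(float(v),1) for v in r.inv().apply(d/n)]); D.append([round(float(v),4) for v in rv/n]); r=r*R.from_rotvec(rv/n)
    print("slide",S); print("rot",D)
E
python3 - <<'E'
from h import *
from cell import manip
s=manip.read_state()
c=atz('scene',(277.5,228.5),.04); c2=atz('side',(302.7,249.8),.04); print(c,c2)
t=(c+c2)/2; print(j2w([[-65,-165,12]],[.5282,.0583,.1339]))
# want camera 68mm toward -jig y -> shift tcp +y
y=.1339-np.pi/2
print(y)
plan(s['eef_pos'],s['tcp_rot'],[t[0]-np.cos(y)*.085,t[1]-np.sin(y)*.085,.27],y,20)
E
```

```text
[ 0.48616492 -0.11015015  0.04      ] [ 0.47904854 -0.1167363   0.04      ]
[[ 0.48580937 -0.11390056  0.012     ]]
-1.4368963267948967
slide [[23.2, 27.0, -1.7], [24.8, 25.6, -1.7], [26.3, 24.1, -1.7], [27.7, 22.4, -1.7], [29.0, 20.8, -1.7], [30.2, 19.0, -1.7], [31.2, 17.1, -1.7], [32.2, 15.3, -1.7], [33.1, 13.3, -1.7], [33.8, 11.3, -1.7], [34.4, 9.3, -1.7], [34.9, 7.2, -1.7], [35.3, 5.1, -1.7], [35.5, 3.0, -1.7], [35.6, 0.9, -1.7], [35.6, -1.3, -1.7], [35.5, -3.4, -1.7], [35.2, -5.5, -1.7], [34.8, -7.6, -1.7], [34.3, -9.7, -1.7]]
rot [[0.0, -0.0, 0.0598], [0.0, -0.0, 0.0598], [0.0, -0.0, 0.0598], [0.0, -0.0, 0.0598], [0.0, -0.0, 0.0598], [0.0, -0.0, 0.0598], [0.0, -0.0, 0.0598], [0.0, -0.0, 0.0598], [0.0, -0.0, 0.0598], [0.0, -0.0, 0.0598], [0.0, -0.0, 0.0598], [0.0, -0.0, 0.0598], [0.0, -0.0, 0.0598], [0.0, -0.0, 0.0598], [0.0, -0.0, 0.0598], [0.0, -0.0, 0.0598], [0.0, -0.0, 0.0598], [0.0, -0.0, 0.0598], [0.0, -0.0, 0.0598], [0.0, -0.0, 0.0598]]
```

>>> arm_command --claw '[1,1,1,1,1,1,1,1,1,1]' --slide '[[23,27,-6],[25,26,-6],[26,24,-6],[28,22,-6],[29,21,-6],[30,19,-4],[31,17,-2],[32,15,0],[33,13,0],[34,11,0]]' --delta_rot '[[0,0,0.06],[0,0,0.06],[0,0,0.06],[0,0,0.06],[0,0,0.06],[0,0,0.06],[0,0,0.06],[0,0,0.06],[0,0,0.06],[0,0,0.06]]'

```text
time: 1.35
eef_pos: [0.3107, 0.2791, 0.2731]
tcp_rot: [0.909, -0.416, 0.001, -0.001]
ft_force: [0.5, 0.5, -0.1]
finger_gap: 0.0872
```

Run:
```python
from h import *
from cell import manip
s=manip.read_state()
y=.1339-np.pi/2
plan(s['eef_pos'],s['tcp_rot'],[.4826-np.cos(y)*.085,-.1134-np.sin(y)*.085,.27],y,10)
```

```text
slide [[33.8, 8.0, 0.3], [34.2, 6.0, 0.3], [34.5, 4.0, 0.3], [34.7, 2.0, 0.3], [34.8, 0.0, 0.3], [34.7, -2.0, 0.3], [34.5, -4.0, 0.3], [34.2, -6.0, 0.3], [33.8, -8.0, 0.3], [33.3, -9.9, 0.3]]
rot [[-0.0002, 0.0, 0.0578], [-0.0002, 0.0, 0.0578], [-0.0002, 0.0, 0.0578], [-0.0002, 0.0, 0.0578], [-0.0002, 0.0, 0.0578], [-0.0002, 0.0, 0.0578], [-0.0002, 0.0, 0.0578], [-0.0002, 0.0, 0.0578], [-0.0002, 0.0, 0.0578], [-0.0002, 0.0, 0.0578]]
```

>>> arm_command --claw '[1,1,1,1,1,1,1,1,1,1,1]' --slide '[[34,8,0],[34,6,0],[35,4,0],[35,2,0],[35,0,0],[35,-2,0],[35,-4,0],[34,-6,0],[34,-8,0],[33,-10,0],[0,0,0]]' --delta_rot '[[0,0,0.058],[0,0,0.058],[0,0,0.058],[0,0,0.058],[0,0,0.058],[0,0,0.058],[0,0,0.058],[0,0,0.058],[0,0,0.058],[0,0,0.058],[0,0,0]]'

```text
time: 2.45
eef_pos: [0.4736, -0.0493, 0.2757]
tcp_rot: [0.743, -0.669, 0.001, -0.006]
ft_force: [0.0, 0.6, -0.4]
finger_gap: 0.0869
```

Run:
```python
from h import *
from cell import manip
s=manip.read_state(); print(s['eef_pos'],s['tcp_rot'],yaw_of(s['tcp_rot']))
im=manip.get_image("wrist")["pixels"][:,:,::-1].copy()
cv2.imwrite("pics/wrist1.png",im)
J=[.5282,.0583,.1339]
M=[[-115,-225,12],[115,-225,12],[-29,-47,12],[29,-47,12],[0,-85,62],[-65,-165,12]]
print(wproj(j2w(M,J),s['eef_pos'],s['tcp_rot']).round(1))
```

```text
[ 0.47360065 -0.04926675  0.27574913] [ 0.7427897  -0.66949973  0.00140444 -0.00562136] -1.467072628015206
[[350.9  75.1]
 [184.1  87.2]
 [291.  207.8]
 [250.3 208.8]
 [261.9 190.1]
 [314.1 120.7]]
```

View pics/wrist1.png

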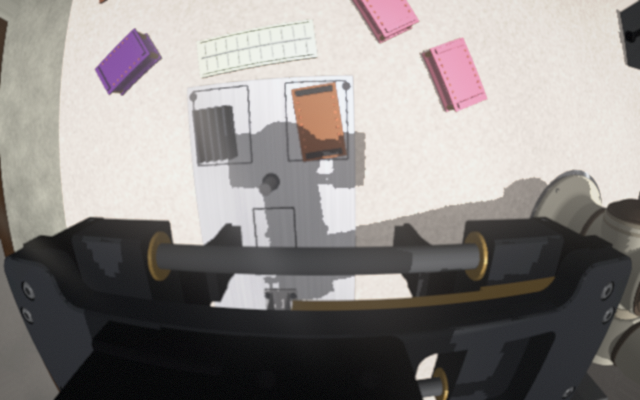

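Run:
```python
import cv2
a=cv2.imread("pics/wrist1.png")[65:255,175:375]; cv2.imwrite("pics/wrist1c.png",cv2.resize(a,None,fx=4,fy=3,interpolation=cv2.INTER_CUBIC) if 0 else cv2.resize(a,None,fx=3.1,fy=3.1,interpolation=cv2.INTER_CUBIC))
```

```text
(no output)
```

View pics/wrist1c.png

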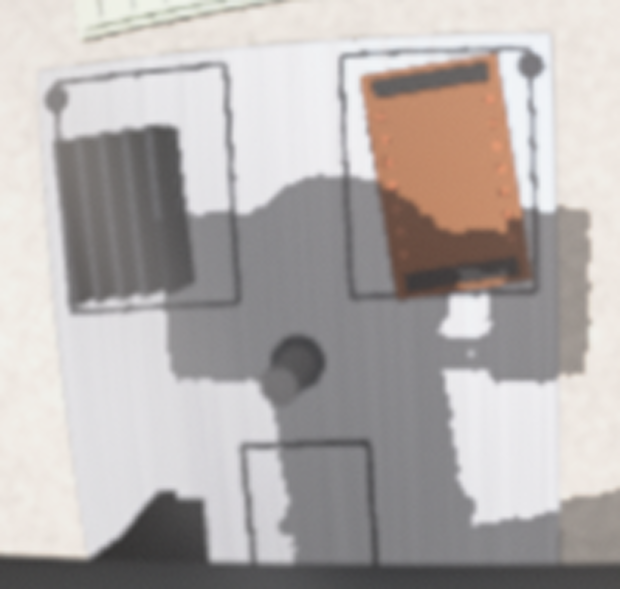

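```bash
cat > fit2.py <<'E'
from h import *
import re
src=open('fit.py').read().split('def res')[0].replace('from h import *','')
exec(src)
pos=np.array([0.47360065,-0.04926675,0.27574913]);q=np.array([0.7427897,-0.66949973,0.00140444,-0.00562136])
def C(l): return np.array(l,float)/3.1+[175,65]
MW=[[-115,-225,12],[115,-225,12],[29,-47,12],[-29,-47,12],[0,-85,62]]
W_=C([[550,33],[38,72],[242,443],[370,441],[281,383]])
def res(p,off):
    W=j2w(M,p[:3]); r=np.r_[(proj('scene',W)-S).ravel(),(proj('side',W)-D).ravel()]
    return np.r_[r,2*(wproj(j2w(MW,p[:3]),pos,q)-W_).ravel()]
r=least_squares(res,[.528,.058,.134],loss='soft_l1',args=(0,)); J=r.x; print(J.round(4)); print(res(J,0).reshape(-1,2)[-5:].round(1))
r=least_squares(lambda p:(wproj(j2w(MW,p),pos,q)-W_).ravel(),J); print('wrist only',r.x.round(4))
k=C([[362,78],[497,55],[533,278],[398,298]])
P=np.array([watz(u,.051,pos,q) for u in k]); print(P.round(4)); c=P.mean(0)
print('centre',c, 'sides',np.linalg.norm(P[1]-P[0]),np.linalg.norm(P[2]-P[1]),np.linalg.norm(P[3]-P[2]),np.linalg.norm(P[0]-P[3]))
v=(P[2]+P[3]-P[0]-P[1]); print('yaw',np.arctan2(-v[0],v[1]))
v=P[0]-P[1]+P[3]-P[2];print('yaw',np.arctan2(v[1],v[0]))
# jig coords
d=c[:2]-J[:2]; cs,sn=np.cos(J[2]),np.sin(J[2]); print('jig',1000*(cs*d[0]+sn*d[1]),1000*(-sn*d[0]+cs*d[1]))
# project fit into fixed cams
for cam in('scene','side'): print(cam,proj(cam,P).round(1))
E
python3 fit2.py
```

```text
[0.5249 0.0575 0.1335]
[[ 2.2 -1.6]
 [-2.  -3.2]
 [-0.8  1.1]
 [-1.8  0.4]
 [-1.9  2.3]]
wrist only [0.5236 0.0574 0.1396]
[[ 0.5153 -0.1485  0.051 ]
 [ 0.4649 -0.1626  0.051 ]
 [ 0.4416 -0.0778  0.051 ]
 [ 0.4931 -0.0644  0.051 ]]
centre [ 0.47870519 -0.1133292   0.051     ] sides 0.05229887707997931 0.0878973507970538 0.053256272519880715 0.08698173013365795
yaw 0.263132833464248
yaw 0.26358484005527827
jig -68.52480356359482 -163.14455032800984
scene [[277.7 243.1]
 [258.6 237.5]
 [270.8 209.6]
 [289.4 215.1]]
side [[320.  256.2]
 [298.5 264.3]
 [284.9 235.8]
 [305.8 228.8]]
```

Run:
```python
from h import *
from cell import manip
s=manip.read_state()
plan(s['eef_pos'],s['tcp_rot'],[.4795,-.117,.1],.2633-np.pi/2,5)
```

```text
slide [[14.0, 0.5, 35.1], [14.0, 0.8, 35.1], [13.9, 1.2, 35.1], [13.8, 1.6, 35.1], [13.7, 1.9, 35.1]]
rot [[-0.0021, 0.001, -0.0316], [-0.0021, 0.001, -0.0316], [-0.0021, 0.001, -0.0316], [-0.0021, 0.001, -0.0316], [-0.0021, 0.001, -0.0316]]
```

>>> arm_command --claw '[1,1,1,1,1,1,1]' --slide '[[14,1,35],[14,1,35],[14,1,35],[14,2,35],[14,2,35],[0,0,0],[0,0,0]]' --delta_rot '[[-0.002,0.001,-0.032],[-0.002,0.001,-0.032],[-0.002,0.001,-0.032],[-0.002,0.001,-0.032],[-0.002,0.001,-0.031],[0,0,0],[0,0,0]]'

```text
time: 3.2
eef_pos: [0.4817, -0.1146, 0.0992]
tcp_rot: [0.799, -0.602, 0.003, -0.004]
ft_force: [0.8, -0.1, 0.2]
finger_gap: 0.0874
```

Run:
```python
from h import *
from cell import manip
s=manip.read_state(); print(s['eef_pos'],s['tcp_rot'],yaw_of(s['tcp_rot']))
im=manip.get_image("wrist")["pixels"][:,:,::-1].copy()
cv2.imwrite("pics/wrist2.png",im)
```

```text
[ 0.48173046 -0.11464496  0.09919351] [ 0.79882865 -0.60153422  0.00345035 -0.00417876] -1.2908652763691166
```

View pics/wrist2.png

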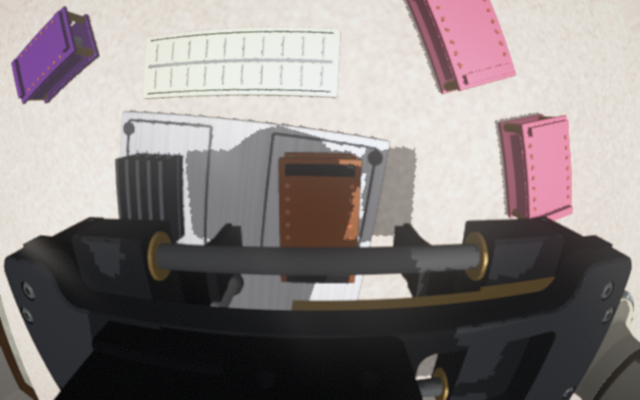

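Run:
```python
from h import *
from cell import manip
s=manip.read_state();p,q=s['eef_pos'],s['tcp_rot']
for u in [(280,153),(361,155),(280,281),(354,282),(278.5,240),(359.5,240)]:
    w=watz(u,.051,p,q); print(w.round(4), (R.from_quat(q).inv().apply(w-p)*1000).round(1))
plan(p,q,[.4798,-.117,.036],.263-np.pi/2,3)
```

```text
[ 0.5167 -0.1536  0.051 ] [ 47.3 -22.6  48.5]
[ 0.4667 -0.1666  0.051 ] [46.1 29.  47.9]
[ 0.4945 -0.0645  0.051 ] [-44.4 -25.9  48.5]
[ 0.4429 -0.0787  0.051 ] [-45.   27.7  47.9]
[ 0.503  -0.0958  0.051 ] [-12.  -25.4  48.5]
[ 0.4498 -0.1112  0.051 ] [-11.9  30.   47.9]
slide [[0.7, 1.0, 21.1], [0.7, 0.9, 21.1], [0.7, 0.8, 21.1]]
rot [[-0.0036, 0.0, 0.0056], [-0.0036, 0.0, 0.0056], [-0.0036, 0.0, 0.0056]]
```

>>> arm_command --claw '[1,1,1,1,1,1]' --slide '[[3,1,21],[2,1,21],[2,0,21],[0,0,0],[0,0,0],[0,0,0]]' --delta_rot '[[-0.003,0,0.007],[-0.003,0,0.007],[-0.003,0,0.007],[0,0,0],[0,0,0],[0,0,0]]' --squeeze 12

```text
time: 3.85
eef_pos: [0.4916, -0.117, 0.0473]
tcp_rot: [0.795, -0.607, 0.011, -0.009]
ft_force: [0.8, -0.4, -0.6]
finger_gap: 0.087
```

Run:
```python
from h import *
from cell import manip
s=manip.read_state(); print(s['eef_pos'],s['ft_force'],yaw_of(s['tcp_rot']),R.from_quat(s['tcp_rot']).apply([0,0,1]))
```

```text
[ 0.4916101  -0.11699495  0.04727236] [ 0.8154197  -0.38718331 -0.60274178] -1.3049752302060227 [ 0.02754931  0.00139145 -0.99961948]
```

Run:
```python
from h import *
from cell import manip
s=manip.read_state(); p,q=s['eef_pos'],s['tcp_rot']; print(s['joint_positions'],s['joint_velocities'])
plan(p,q,[.4815,-.122,.0473],.261-np.pi/2,3)
```

```text
[ 0.08875185  0.40411853 -0.53556509  0.00186034 -0.6035458   0.17563159] [ 0.00924863 -0.02791001  0.01988387  0.00794324 -0.0085512  -0.00072527]
slide [[0.7, 3.7, -0.1], [0.7, 3.7, -0.1], [0.7, 3.7, -0.0]]
rot [[-0.009, -0.0019, 0.0016], [-0.009, -0.0019, 0.0016], [-0.009, -0.0019, 0.0016]]
```

>>> arm_command --claw '[1,1,1,1]' --slide '[[1,4,0],[1,4,0],[1,3,0],[0,0,0]]' --delta_rot '[[-0.009,-0.002,0.002],[-0.009,-0.002,0.002],[-0.009,-0.002,0.001],[0,0,0]]'

```text
time: 4.25
eef_pos: [0.4829, -0.1227, 0.0508]
tcp_rot: [0.793, -0.609, 0.002, -0.002]
ft_force: [0.5, -0.6, -0.6]
finger_gap: 0.0871
```

```bash
cat > st.py <<'E'
from h import *
from cell import manip
s=manip.read_state(); print(s['time'],s['eef_pos'].round(4),s['ft_force'].round(1),'yaw',yaw_of(s['tcp_rot']).round(4),'z',R.from_quat(s['tcp_rot']).apply([0,0,1]).round(4),'gap',s['finger_gap'])
E
python3 st.py
```

```text
4.25 [ 0.4829 -0.1227  0.0508] [ 0.5 -0.6 -0.6] yaw -1.3092 z [ 4.8e-03  4.0e-04 -1.0e+00] gap 0.08712128363394908
```

>>> arm_command --claw '[1,1,1,1]' --slide '[[0,0,5],[0,0,5],[0,0,5],[0,0,0]]' --delta_rot '[[-0.003,0,0],[-0.002,0,0],[0,0,0],[0,0,0]]'

```text
time: 4.65
eef_pos: [0.4827, -0.123, 0.0342]
tcp_rot: [0.793, -0.609, -0.0, 0.001]
ft_force: [-0.4, -0.2, -0.1]
finger_gap: 0.0871
```

```bash
python3 st.py
```

```text
4.65 [ 0.4827 -0.123   0.0342] [-0.4 -0.2 -0.1] yaw -1.3099 z [-1.2e-03 -9.0e-04 -1.0e+00] gap 0.08714032728054222
```

>>> arm_command --claw '[0,0,0,0,0,0]' --slide '[[0,0,0],[0,0,0],[0,0,0],[0,0,0],[0,0,0],[0,0,0]]' --delta_rot '[[0,0,0],[0,0,0],[0,0,0],[0,0,0],[0,0,0],[0,0,0]]' --squeeze 12

```text
time: 5.25
eef_pos: [0.4829, -0.1229, 0.0338]
tcp_rot: [0.793, -0.609, -0.0, 0.001]
ft_force: [0.2, -0.5, -1.4]
finger_gap: 0.0537
```

```bash
python3 st.py
```

```text
5.25 [ 0.4829 -0.1229  0.0338] [ 0.2 -0.5 -1.4] yaw -1.3097 z [-0.0014 -0.001  -1.    ] gap 0.0537105827943194
```

```bash
cat > go.py <<'E'
import sys
from h import *
from cell import manip
# args: jig x y (stack centre), n rows, optional yaw offset, off
J=np.array([.5245,.0575,.1345]); x,y,n=float(sys.argv[1]),float(sys.argv[2]),int(sys.argv[3]); z=float(sys.argv[4])
s=manip.read_state(); p,q=s['eef_pos'],s['tcp_rot']
t=j2w([[x,y-8,0]],J)[0]; t[2]=z
d=p-j2w([[0,0,0]],J)[0]; c,sn=np.cos(J[2]),np.sin(J[2]); print('stack jig now',1000*(c*d[0]+sn*d[1]),1000*(-sn*d[0]+c*d[1])+8)
plan(p,q,t,J[2]-np.pi/2,n)
E
python3 go.py -66 -85 7 .034
```

```text
stack jig now -65.44209373706988 -165.18354154941497
slide [[-11.4, -1.4, -0.0], [-11.4, -1.2, -0.0], [-11.4, -1.0, -0.0], [-11.4, -0.7, -0.0], [-11.4, -0.5, -0.0], [-11.5, -0.3, -0.0], [-11.5, -0.1, -0.0]]
rot [[0.0002, -0.0001, 0.0181], [0.0002, -0.0001, 0.0181], [0.0002, -0.0001, 0.0181], [0.0002, -0.0001, 0.0181], [0.0002, -0.0001, 0.0181], [0.0002, -0.0001, 0.0181], [0.0002, -0.0001, 0.0181]]
```

>>> arm_command --claw '[0,0,0,0]' --slide '[[-8,-1,0],[-11,-1,0],[-11,-1,0],[-11,-1,0]]' --delta_rot '[[0,0,0.018],[0,0,0.018],[0,0,0.018],[0,0,0.018]]'

```text
time: 5.65
eef_pos: [0.4769, -0.0826, 0.0338]
tcp_rot: [0.769, -0.639, -0.0, 0.001]
ft_force: [0.4, -1.0, -0.8]
finger_gap: 0.0538
```

```bash
python3 st.py; python3 go.py -66 -85 4 .034
```

```text
5.65 [ 0.4769 -0.0826  0.0338] [ 0.4 -1.  -0.8] yaw -1.3868 z [-0.0021 -0.0019 -1.    ] gap 0.0538104628350102
stack jig now -65.91966432568995 -124.44070488099442
slide [[-9.8, -0.5, -0.1], [-9.9, -0.3, -0.1], [-9.9, -0.2, -0.1], [-9.9, -0.1, -0.0]]
rot [[0.0006, -0.0004, 0.0124], [0.0006, -0.0004, 0.0124], [0.0006, -0.0004, 0.0124], [0.0006, -0.0004, 0.0124]]
```

Works smoothly. I'll continue along jig +y.

>>> arm_command --claw '[0,0,0,0,0,0]' --slide '[[-10,0,0],[-12,0,0],[-12,0,0],[-12,0,0],[-12,0,0],[-12,0,0]]' --delta_rot '[[0.001,0,0.012],[0.001,0,0.012],[0,0,0.012],[0,0,0.012],[0,0,0],[0,0,0]]'

```text
time: 6.25
eef_pos: [0.4648, -0.0116, 0.0338]
tcp_rot: [0.753, -0.658, 0.0, 0.002]
ft_force: [0.6, -1.9, -0.9]
finger_gap: 0.0541
```

```bash
python3 st.py; python3 go.py -66 -12 4 .034
```

```text
6.25 [ 0.4648 -0.0116  0.0338] [ 0.6 -1.9 -0.9] yaw -1.4374 z [-0.0017 -0.0029 -1.    ] gap 0.05413931165800927
stack jig now -68.39038956451661 -52.512770156463944
slide [[-10.1, -0.6, -0.1], [-10.1, -0.6, -0.1], [-10.1, -0.6, -0.1], [-10.1, -0.6, -0.1]]
rot [[0.0005, -0.0007, -0.0003], [0.0005, -0.0007, -0.0003], [0.0005, -0.0007, -0.0003], [0.0005, -0.0007, -0.0003]]
```

>>> arm_command --claw '[0,0,0,0,0]' --slide '[[-10,-1,0],[-10,-1,0],[-10,-1,0],[-8,0,0],[0,0,0]]' --delta_rot '[[0.001,-0.001,0],[0.001,-0.001,0],[0,0,0],[0,0,0],[0,0,0]]'

```text
time: 6.75
eef_pos: [0.4623, 0.0308, 0.0339]
tcp_rot: [0.753, -0.657, 0.0, 0.0]
ft_force: [-0.3, 0.6, 0.3]
finger_gap: 0.0539
```

```bash
python3 st.py; python3 go.py -1 -12 6 .034
python3 - <<'E'
from cell import manip
import cv2
for n in("scene","wrist"):
    im=manip.get_image(n)["pixels"][:,:,::-1]
    if n=="scene": im=cv2.resize(im[105:285,240:400],None,fx=3.3,fy=3.3,interpolation=cv2.INTER_CUBIC)
    cv2.imwrite(f"pics/{n}3.png",im)
E
```

```text
6.75 [0.4623 0.0308 0.0339] [-0.3  0.6  0.3] yaw -1.4349 z [-3.e-04 -6.e-04 -1.e+00] gap 0.05391280601135938
stack jig now -65.22688161542233 -10.12624716449794
slide [[0.3, -10.7, -0.0], [0.3, -10.7, -0.0], [0.3, -10.7, -0.0], [0.3, -10.7, -0.0], [0.3, -10.7, -0.0], [0.3, -10.7, -0.0]]
rot [[0.0001, -0.0001, 0.0002], [0.0001, -0.0001, 0.0002], [0.0001, -0.0001, 0.0002], [0.0001, -0.0001, 0.0002], [0.0001, -0.0001, 0.0002], [0.0001, -0.0001, 0.0002]]
```

View pics/scene3.png

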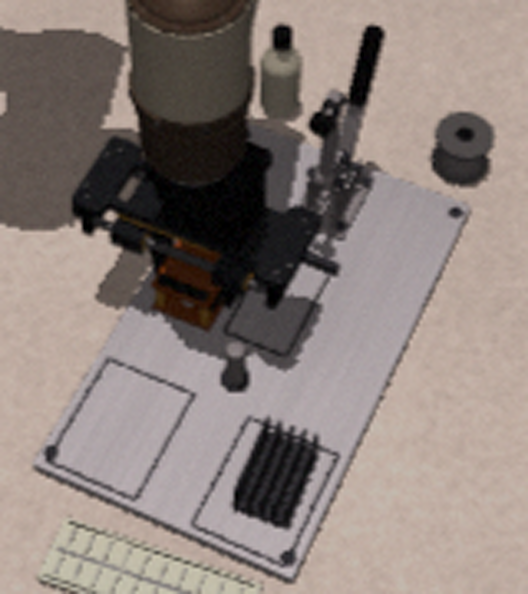

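View pics/wrist3.png

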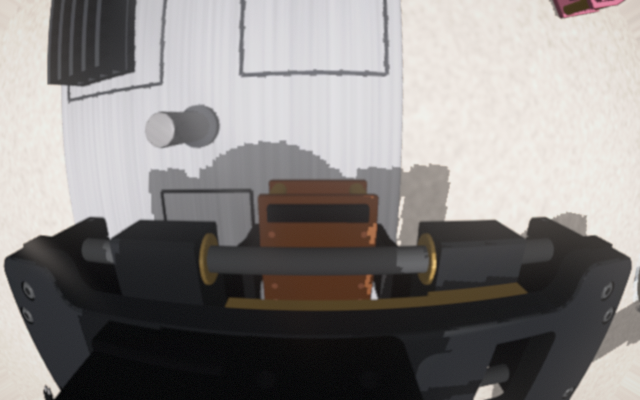

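Run:
```python
import cv2
a=cv2.imread("pics/wrist3.png")[150:235,140:400]; cv2.imwrite("pics/wrist3c.png",cv2.resize(a,None,fx=3,fy=3,interpolation=cv2.INTER_CUBIC))
```

```text
(no output)
```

View pics/wrist3c.png

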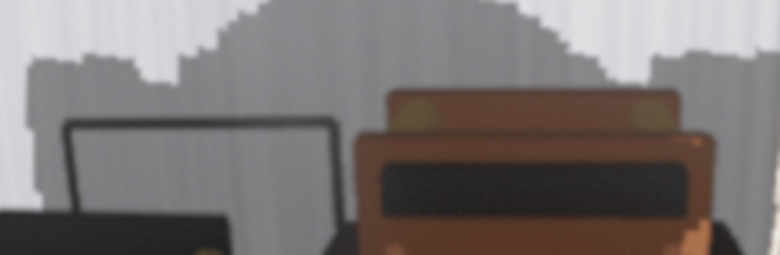

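Run:
```python
from h import *
from cell import manip
s=manip.read_state();p,q=s['eef_pos'],s['tcp_rot']
T=lambda u,z:(R.from_quat(q).inv().apply(watz(u,z,p,q)-p)*1000).round(1)
for u in [(162.3,191),(252,190.7)]: print('rect',T(u,.012),watz(u,.012,p,q).round(4))
for u in [(258.7,194.3),(378,194.3)]: print('stk',T(u,.051))
# bay outline left bay far line & plate edges
for u in [(243,73),(387,74)]: print('bay',T(u,.012))
J=[.5245,.0575,.1345]
print(wproj(j2w([[29,-47,12],[-29,-47,12],[0,-85,62]],J),p,q).round(1))
```

```text
rect [ 29.  -93.9  21.9] [0.5593 0.0141 0.012 ]
rect [ 28.9 -36.   21.9] [0.502  0.0065 0.012 ]
stk [ 36.3 -24.6 -17.1]
stk [ 36.3  27.8 -17.1]
bay [ 95.4 -39.5  21.9]
bay [94.6 39.4 21.9]
[[162.  192. ]
 [251.8 191.6]
 [158.9 131.1]]
```

>>> arm_command --claw '[0,0,0,0,0,0,0]' --slide '[[0,-8,0],[0,-12,0],[0,-12,0],[0,-12,0],[0,-12,0],[0,-8,0],[0,0,0]]' --delta_rot '[[0,0,0],[0,0,0],[0,0,0],[0,0,0],[0,0,0],[0,0,0],[0,0,0]]'

```text
time: 7.55
eef_pos: [0.5126, 0.0312, 0.0343]
tcp_rot: [0.751, -0.66, -0.009, 0.016]
ft_force: [0.1, -0.3, -1.7]
finger_gap: 0.0539
```

```bash
python3 st.py; python3 go.py -1 -12 1 .034
python3 - <<'E'
from cell import manip
import cv2
im=manip.get_image("wrist")["pixels"][:,:,::-1]
cv2.imwrite(f"pics/wrist4.png",im); cv2.imwrite(f"pics/wrist4c.png",cv2.resize(im[130:235,200:450],None,fx=3.2,fy=3.2,interpolation=cv2.INTER_CUBIC))
E
```

```text
7.55 [0.5126 0.0312 0.0343] [ 0.1 -0.3 -1.7] yaw -1.4416 z [-0.0355 -0.0117 -0.9993] gap 0.05388027866807285
stack jig now -15.347042696309446 -16.49435115383839
slide [[-4.6, -14.3, -0.2]]
rot [[0.0367, -0.0069, -0.0054]]
```

View pics/wrist4c.png

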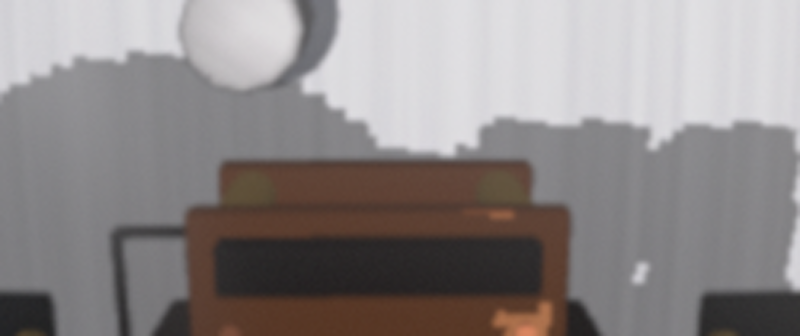

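>>> arm_command --claw '[0,0,0,0,0]' --slide '[[0,-2,0],[0,-4,0],[0,-4,0],[0,-3,0],[0,0,0]]' --delta_rot '[[0.018,-0.004,-0.002],[0.015,-0.003,-0.002],[0.01,0,-0.001],[0.005,0,0],[0,0,0]]'

```text
time: 8.1
eef_pos: [0.5198, 0.0304, 0.0338]
tcp_rot: [0.752, -0.659, 0.001, -0.0]
ft_force: [0.5, 0.1, -1.6]
finger_gap: 0.0535
```

```bash
python3 st.py; python3 go.py -1 -12 1 .034
```

```text
8.1 [0.5198 0.0304 0.0338] [ 0.5  0.1 -1.6] yaw -1.4387 z [ 2.4e-03 -9.0e-04 -1.0e+00] gap 0.053526384774152724
stack jig now -8.330344399032072 -18.260215740216896
slide [[-6.3, -7.3, -0.2]]
rot [[-0.0023, -0.0012, -0.0024]]
```

>>> arm_command --claw '[0,0,0,0,0]' --slide '[[-1,-3,0],[-2,-3,0],[-2,-1,0],[-2,0,0],[0,0,0]]' --delta_rot '[[0.001,-0.001,-0.002],[0.001,0,-0.001],[0,0,0],[0,0,0],[0,0,0]]'

```text
time: 8.6
eef_pos: [0.5252, 0.0374, 0.0337]
tcp_rot: [0.754, -0.657, 0.001, 0.0]
ft_force: [-2.6, -0.2, 3.4]
finger_gap: 0.0541
```

```bash
python3 st.py; python3 go.py -1 -12 1 .034
python3 - <<'E'
from cell import manip
import cv2
im=manip.get_image("wrist")["pixels"][:,:,::-1]
cv2.imwrite(f"pics/wrist5.png",im); cv2.imwrite(f"pics/wrist5c.png",cv2.resize(im[130:235,200:450],None,fx=3.2,fy=3.2,interpolation=cv2.INTER_CUBIC))
im=manip.get_image("side")["pixels"][:,:,::-1]
cv2.imwrite(f"pics/side5c.png",cv2.resize(im[105:285,245:405],None,fx=3.3,fy=3.3,interpolation=cv2.INTER_CUBIC))
E
```

```text
8.6 [0.5252 0.0374 0.0337] [-2.6 -0.2  3.4] yaw -1.4349 z [ 0.0018 -0.0016 -1.    ] gap 0.05410714922209814
stack jig now -1.960151661091818 -11.974726174670511
slide [[0.0, -1.0, -0.3]]
rot [[-0.0016, -0.0019, 0.0014]]
```

View pics/wrist5c.png

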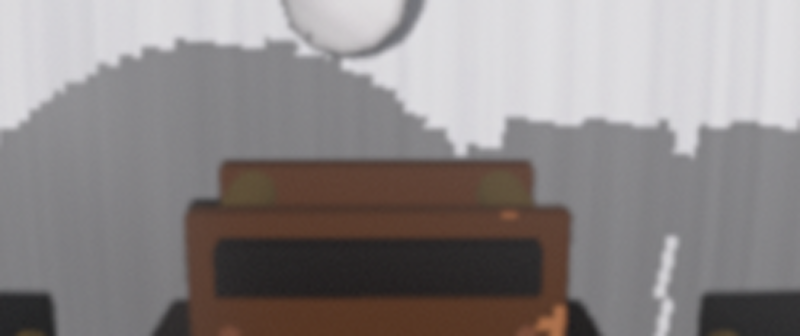

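View pics/side5c.png

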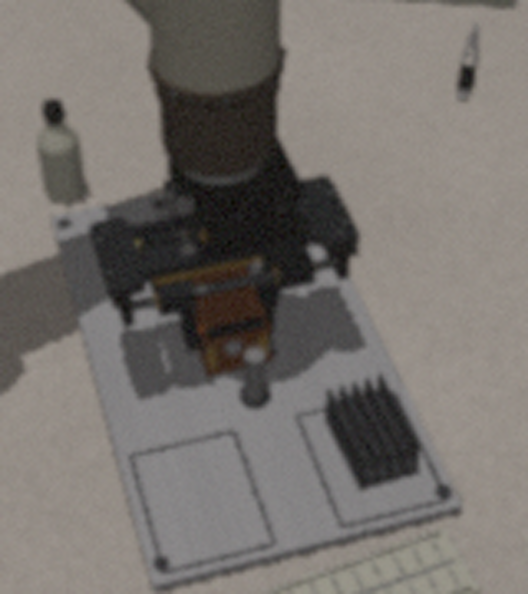

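```bash
python3 - <<'E'
from h import *
from cell import manip
s=manip.read_state();p,q=s['eef_pos'],s['tcp_rot']
T=lambda u,z:(R.from_quat(q).inv().apply(watz(u,z,p,q)-p)*1000).round(1)
c=lambda x,y:(200+x/3.2,130+y/3.2)
print('rect',T(c(192,203),.012)); print(T(c(188,207),.051),T(c(570,207),.051))
print('lower',T(c(220,162),.018),T(c(532,162),.018))
print('post', T(c(350,-10),.062))
E
python3 - <<'E'
import cv2
im=cv2.imread("pics/wrist5.png"); cv2.imwrite("pics/wrist5d.png",cv2.resize(im[170:230,240:400],None,fx=5,fy=5,interpolation=cv2.INTER_CUBIC))
cv2.imwrite("pics/wrist5e.png",cv2.resize(im[90:170,240:400],None,fx=5,fy=5,interpolation=cv2.INTER_CUBIC))
E
```

```text
rect [ 27.3 -31.4  21.8]
[ 36.1 -24.5 -17.2] [ 36.1  27.8 -17.3]
lower [ 35.8 -25.1  15.8] [35.8 27.7 15.7]
post [ 65.5  -1.9 -28.2]
```

View pics/wrist5d.png

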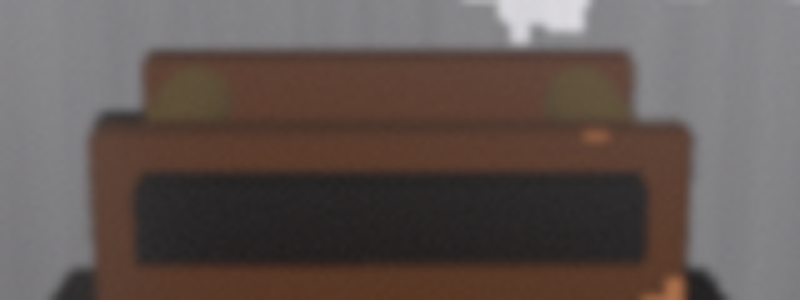

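View pics/wrist5e.png

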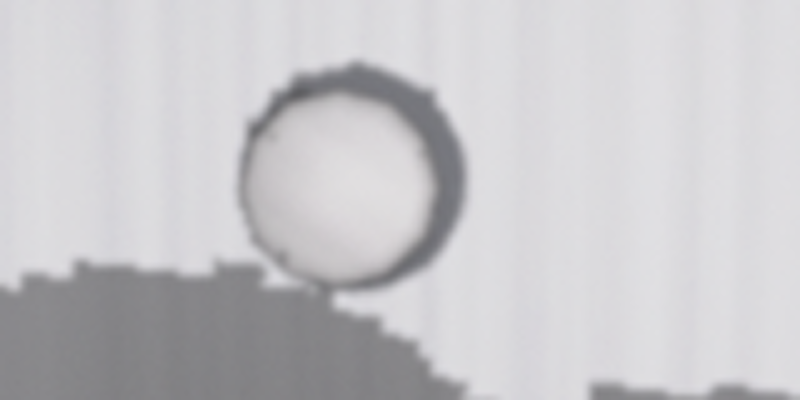

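Run:
```python
from h import *
from cell import manip
s=manip.read_state();p,q=s['eef_pos'],s['tcp_rot']
T=lambda u,z:(R.from_quat(q).inv().apply(watz(u,z,p,q)-p)*1000).round(1)
print('post', T((308,128),.062)); print('corner line', T((240+100/5,170+117/5),.012))
```

```text
post [ 65.1  -2.4 -28.2]
corner line [ 27.3 -31.4  21.8]
```

>>> arm_command --claw '[0,0,0,0,0,0]' --slide '[[-1,-1,0],[-2,-1.5,0],[-2,-1,0],[-2,0,0],[-1,0,0],[0,0,0]]' --delta_rot '[[-0.001,-0.001,0],[0,-0.001,0],[0,0,0],[0,0,0],[0,0,0],[0,0,0]]'

```text
time: 9.3
eef_pos: [0.5287, 0.0466, 0.0337]
tcp_rot: [0.754, -0.657, 0.001, -0.001]
ft_force: [-0.6, -1.2, 1.7]
finger_gap: 0.0539
```

```bash
python3 st.py; python3 go.py 1.8 -1 1 .034
```

```text
9.3 [0.5287 0.0466 0.0337] [-0.6 -1.2  1.7] yaw -1.4344 z [ 2.4e-03  6.0e-04 -1.0e+00] gap 0.05389401185266059
stack jig now 2.7179771360963296 -3.4106096052160417
slide [[-2.4, 0.9, -0.3]]
rot [[-0.0025, 0.0003, 0.0019]]
```

Run:
```python
from cell import manip
import cv2
im=manip.get_image("wrist")["pixels"][:,:,::-1]
cv2.imwrite("pics/wrist6.png",im); cv2.imwrite("pics/wrist6c.png",cv2.resize(im[60:220,240:400],None,fx=3.7,fy=3.7,interpolation=cv2.INTER_CUBIC))
```

```text
(no output)
```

View pics/wrist6c.png

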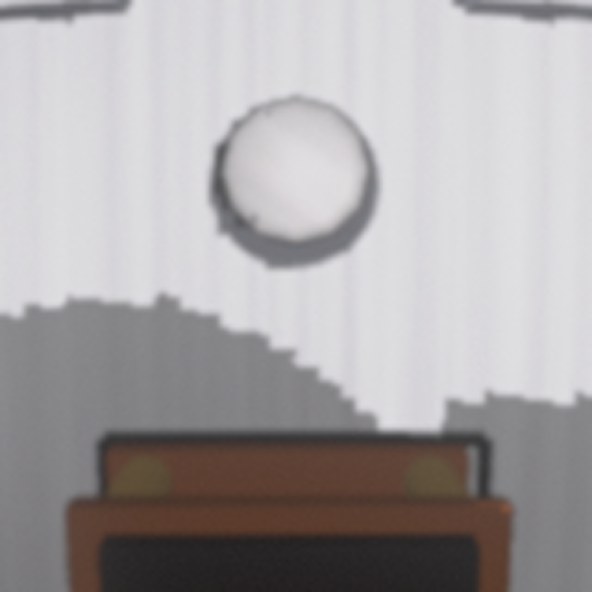

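View pics/wrist6.png

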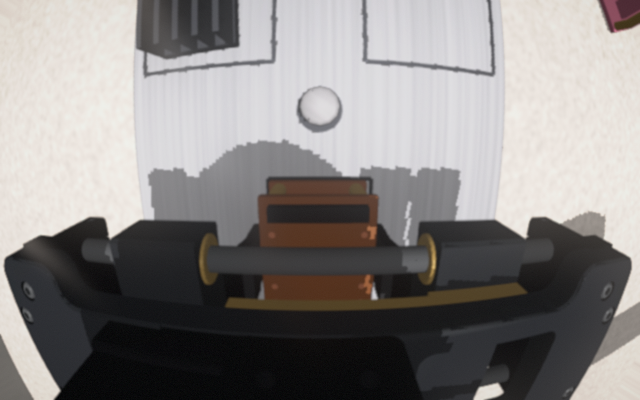

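Run:
```python
from h import *
from cell import manip
s=manip.read_state();p,q=s['eef_pos'],s['tcp_rot']
T=lambda u,z:(R.from_quat(q).inv().apply(watz(u,z,p,q)-p)*1000).round(1)
c=lambda x,y:(240+x/3.7,60+y/3.7)
print('rect',T(c(103,440),.012),T(c(487,440),.012)); print('low',T(c(106,446),.016),T(c(468,446),.016)); print('top',T(c(67,500),.051),T(c(512,500),.051)); print('post',T(c(295,168),.062))
```

```text
rect [ 35.6 -26.6  21.8] [35.6 31.7 21.6]
low [ 35.5 -25.5  17.8] [35.5 28.1 17.7]
top [ 36.  -24.8 -17.2] [ 35.9  27.9 -17.3]
post [ 73.8   2.1 -28.3]
```

>>> arm_command --claw '[0,0,0,0]' --slide '[[-0.5,0.6,0],[-0.8,0.5,0],[-0.8,0,0],[0,0,0]]' --delta_rot '[[-0.002,0,0],[0,0,0],[0,0,0],[0,0,0]]'

```text
time: 9.75
eef_pos: [0.5283, 0.0492, 0.0338]
tcp_rot: [0.754, -0.657, 0.001, -0.002]
ft_force: [0.3, -1.0, 0.1]
finger_gap: 0.0538
```

```bash
python3 st.py; python3 go.py 1.8 -1 1 .034
```

```text
9.75 [0.5283 0.0492 0.0338] [ 0.3 -1.   0.1] yaw -1.4345 z [ 0.0029  0.0015 -1.    ] gap 0.05379853698943557
stack jig now 2.6056846154144306 -0.7619590285571256
slide [[0.2, 0.8, -0.2]]
rot [[-0.003, 0.0011, 0.0018]]
```

>>> arm_command --claw '[0,0,0,0,0]' --slide '[[0,1,0],[-0.5,0.4,0],[-0.6,0,0],[-0.6,0,0],[0,0,0]]' --delta_rot '[[-0.002,0.001,0],[-0.001,0,0],[0,0,0],[0,0,0],[0,0,0]]'

```text
time: 10.25
eef_pos: [0.5281, 0.0491, 0.0337]
tcp_rot: [0.754, -0.657, 0.001, -0.0]
ft_force: [0.2, -0.8, -0.0]
finger_gap: 0.0538
```

```bash
python3 st.py; python3 go.py 1.8 -1 1 .034;python3 - <<'E'
from cell import manip
import cv2
im=manip.get_image("wrist")["pixels"][:,:,::-1]
cv2.imwrite("pics/wrist7c.png",cv2.resize(im[60:220,240:400],None,fx=3.7,fy=3.7,interpolation=cv2.INTER_CUBIC))
E
```

```text
10.25 [0.5281 0.0491 0.0337] [ 0.2 -0.8 -0. ] yaw -1.4346 z [ 0.0024 -0.0013 -1.    ] gap 0.053772903571969066
stack jig now 2.4274953397602164 -0.776718798981948
slide [[0.2, 0.6, -0.3]]
rot [[-0.0022, -0.0016, 0.0017]]
```

View pics/wrist7c.png

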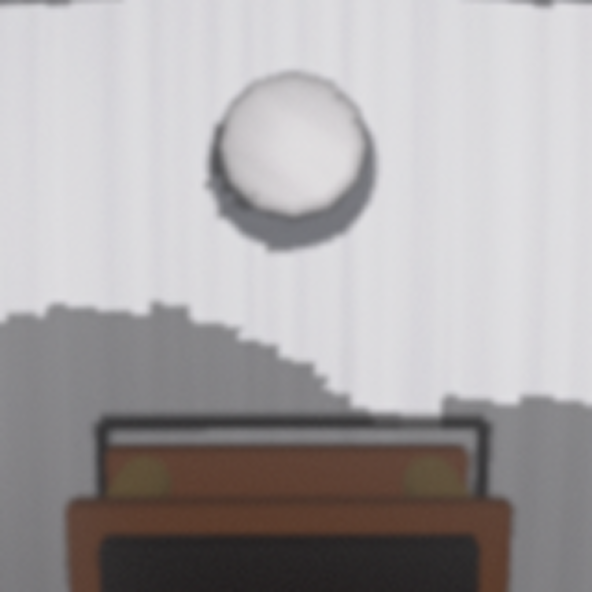

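```bash
cat > m.py <<'E'
from h import *
from cell import manip
import sys
s=manip.read_state();p,q=s['eef_pos'],s['tcp_rot']
T=lambda u,z:(R.from_quat(q).inv().apply(watz(u,z,p,q)-p)*1000).round(1)
c=lambda x,y:(240+x/3.7,60+y/3.7)
ry,rl,rr,ly,ll,lr=map(float,sys.argv[1:7])
a,b=T(c(rl,ry),.012),T(c(rr,ry),.012);e,f=T(c(ll,ly),.014),T(c(lr,ly),.014)
print(a,b,e,f,'dx needed',(a+b-e-f)[1]/2,'edge to line',a[0]-e[0])
E
python3 m.py 424 101 485 447 106 468
```

```text
[ 38.1 -26.8  21.9] [38.1 31.3 21.8] [ 34.9 -25.8  19.9] [34.9 28.5 19.8] dx needed 0.9000000000000004 edge to line 3.200000000000003
```

>>> arm_command --claw '[0,0,0]' --slide '[[0,1.6,0],[0,1.6,0],[0,0,0]]' --delta_rot '[[0,0,0],[0,0,0],[0,0,0]]'

```text
time: 10.6
eef_pos: [0.5263, 0.049, 0.034]
tcp_rot: [0.754, -0.657, 0.002, -0.002]
ft_force: [1.1, -2.6, -1.6]
finger_gap: 0.0538
```

```bash
python3 st.py; python3 go.py 1.8 -1 1 .034;python3 - <<'E'
from cell import manip
import cv2
im=manip.get_image("wrist")["pixels"][:,:,::-1]
cv2.imwrite("pics/wrist8c.png",cv2.resize(im[60:220,240:400],None,fx=3.7,fy=3.7,interpolation=cv2.INTER_CUBIC))
E
```

```text
10.6 [0.5263 0.049  0.034 ] [ 1.1 -2.6 -1.6] yaw -1.4348 z [ 5.8e-03 -4.0e-04 -1.0e+00] gap 0.05375516198628102
stack jig now 0.5884871171842737 -0.7018093310659914
slide [[0.3, -1.2, -0.0]]
rot [[-0.0057, -0.0012, 0.0015]]
```

View pics/wrist8c.png

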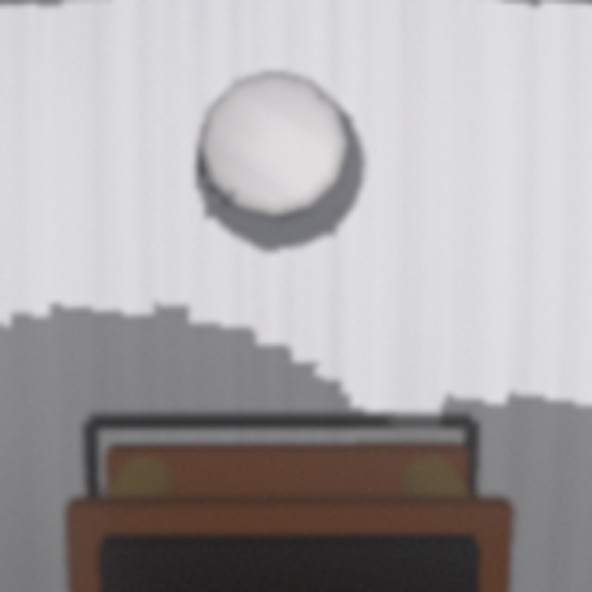

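>>> arm_command --claw '[0,0]' --slide '[[0,-1.7,0],[0,0,0]]' --delta_rot '[[-0.004,-0.001,0.001],[0,0,0]]'

```text
time: 10.85
eef_pos: [0.5264, 0.0489, 0.0336]
tcp_rot: [0.753, -0.658, -0.001, 0.001]
ft_force: [1.0, -2.7, -0.6]
finger_gap: 0.0539
```

```bash
python3 st.py; python3 go.py 1.5 -0.7 1 .034;python3 - <<'E'
from cell import manip
import cv2
im=manip.get_image("wrist")["pixels"][:,:,::-1]
cv2.imwrite("pics/wrist9c.png",cv2.resize(im[60:220,240:400],None,fx=3.7,fy=3.7,interpolation=cv2.INTER_CUBIC))
E
```

```text
10.85 [0.5264 0.0489 0.0336] [ 1.  -2.7 -0.6] yaw -1.4355 z [-2.3e-03 -9.0e-04 -1.0e+00] gap 0.05392827648802405
stack jig now 0.7630676189100756 -0.7426702574481592
slide [[-0.0, -0.7, -0.4]]
rot [[0.0024, -0.0006, 0.0008]]
```

View pics/wrist9c.png

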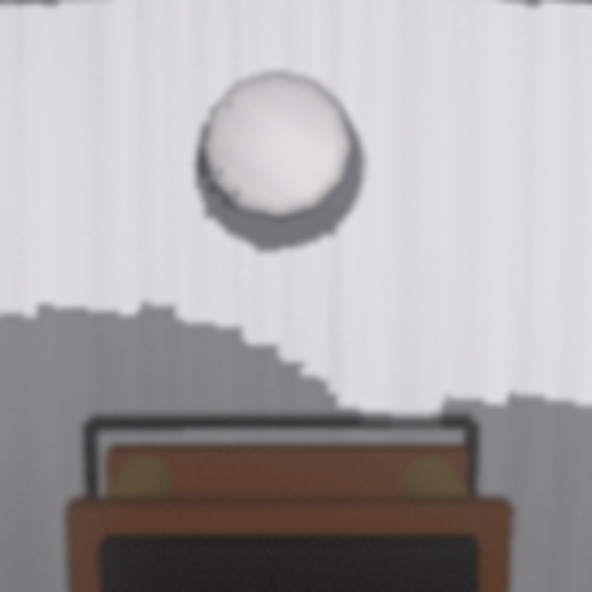

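>>> arm_command --claw '[0,0]' --slide '[[0,-2.4,0],[0,0,0]]' --delta_rot '[[0.002,0,0.001],[0,0,0]]'

```text
time: 11.1
eef_pos: [0.5272, 0.049, 0.0336]
tcp_rot: [0.753, -0.658, -0.001, 0.002]
ft_force: [1.4, -2.3, -1.0]
finger_gap: 0.0541
```

```bash
python3 st.py; python3 go.py 1.5 -0.7 1 .034
```

```text
11.1 [0.5272 0.049  0.0336] [ 1.4 -2.3 -1. ] yaw -1.4369 z [-0.0039 -0.0016 -1.    ] gap 0.054050592913001655
stack jig now 1.4900667695023926 -0.7790518609922632
slide [[-0.1, -0.0, -0.4]]
rot [[0.0041, -0.001, -0.0006]]
```

>>> arm_command --claw '[0.9,0.9,0.9,0.9]' --slide '[[0,0,0],[0,0,0],[0,0,0],[0,0,0]]' --delta_rot '[[0,0,0],[0,0,0],[0,0,0],[0,0,0]]'

```text
time: 11.5
eef_pos: [0.529, 0.0506, 0.034]
tcp_rot: [0.753, -0.658, -0.0, -0.001]
ft_force: [0.8, 0.2, -0.6]
finger_gap: 0.0751
```

```bash
python3 st.py
python3 - <<'E'
from cell import manip
import cv2
im=manip.get_image("wrist")["pixels"][:,:,::-1]
cv2.imwrite("pics/wrist10c.png",cv2.resize(im[60:220,240:400],None,fx=3.7,fy=3.7,interpolation=cv2.INTER_CUBIC))
E
```

```text
11.5 [0.529  0.0506 0.034 ] [ 0.8  0.2 -0.6] yaw -1.4368 z [ 9.0e-04  1.1e-03 -1.0e+00] gap 0.07509370871177112
```

View pics/wrist10c.png

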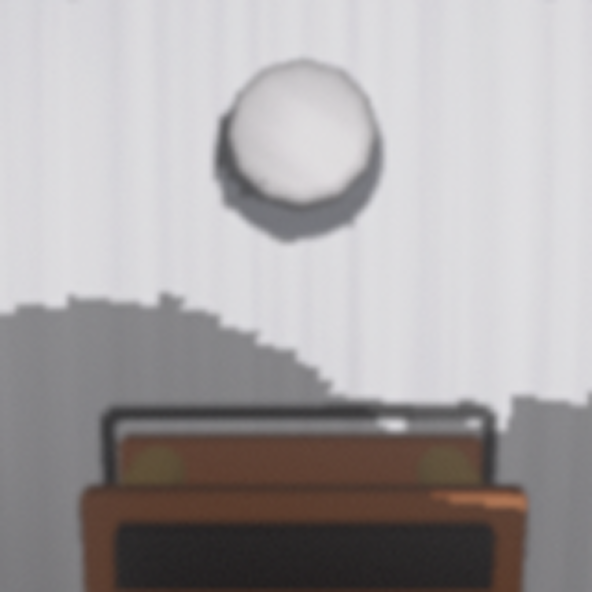

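>>> arm_command --claw '[1,1,1,1,1,1,1,1,1]' --slide '[[0,0,-6],[0,0,-8],[0,0,-8],[0,0,-10],[0,0,-10],[2,0,-12],[4,0,-12],[4,0,-12],[0,0,0]]' --delta_rot '[[0,0,0],[0,0,0],[0,0,0],[0,0,0],[0,0,0],[0,0,0],[0,0,0],[0,0,0],[0,0,0]]'

```text
time: 12.45
eef_pos: [0.5314, 0.0408, 0.1212]
tcp_rot: [0.753, -0.658, 0.001, -0.003]
ft_force: [0.5, -0.9, -0.0]
finger_gap: 0.087
```

```bash
python3 st.py;  python3 - <<'E'
from cell import manip
import cv2
im=manip.get_image("wrist")["pixels"][:,:,::-1]
cv2.imwrite("pics/wrist11.png",im)
E
```

```text
12.45 [0.5314 0.0408 0.1212] [ 0.5 -0.9 -0. ] yaw -1.436 z [ 0.0062  0.0028 -1.    ] gap 0.08700406964554838
```

View pics/wrist11.png

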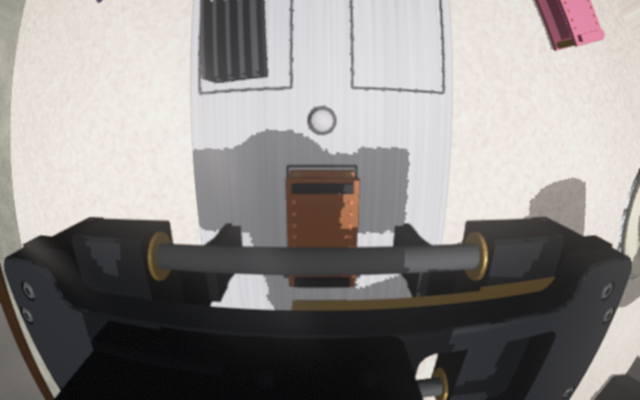

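```bash
cat > gj.py <<'E'
import sys
from h import *
from cell import manip
# TCP to jig x,y (mm), world z (m), n rows
J=np.array([.5262,.0565,.1355]); x,y,z,n=float(sys.argv[1]),float(sys.argv[2]),float(sys.argv[3]),int(sys.argv[4])
s=manip.read_state(); p,q=s['eef_pos'],s['tcp_rot']
t=j2w([[x,y,0]],J)[0]; t[2]=z
d=p-j2w([[0,0,0]],J)[0]; c,sn=np.cos(J[2]),np.sin(J[2]); print('t',s['time'],'tcp jig',np.round([1000*(c*d[0]+sn*d[1]),1000*(-sn*d[0]+c*d[1]),1000*p[2]],1),'F',s['ft_force'].round(1),'tool z',R.from_quat(q).apply([0,0,1]).round(3),'yaw',yaw_of(q).round(4))
plan(p,q,t,J[2]-np.pi/2,n)
E
python3 gj.py 0 -20 .285 6
```

```text
t 12.5 tcp jig [  2.5 -16.1 120.3] F [0.2 0.6 0. ] tool z [ 0.005  0.003 -1.   ] yaw -1.4363
slide [[0.6, 0.3, -27.5], [0.6, 0.3, -27.5], [0.6, 0.3, -27.5], [0.6, 0.3, -27.5], [0.6, 0.4, -27.5], [0.6, 0.4, -27.5]]
rot [[-0.0008, 0.0003, -0.0002], [-0.0008, 0.0003, -0.0002], [-0.0008, 0.0003, -0.0002], [-0.0008, 0.0003, -0.0002], [-0.0008, 0.0003, -0.0002], [-0.0008, 0.0003, -0.0002]]
```

>>> arm_command --claw '[0,0,0,0,0,0,0,0]' --slide '[[1,0,-24],[1,0,-24],[1,0,-24],[1,0,-24],[1,0,-24],[1,0,-24],[0,0,-12],[0,0,0]]' --delta_rot '[[0,0,0],[0,0,0],[0,0,0],[0,0,0],[0,0,0],[0,0,0],[0,0,0],[0,0,0]]'

```text
time: 13.3
eef_pos: [0.5275, 0.0347, 0.2772]
tcp_rot: [0.753, -0.658, -0.003, 0.002]
ft_force: [-0.5, -0.1, -0.9]
finger_gap: 0.0309
```

```bash
python3 gj.py 0 129 .285 7;  python3 - <<'E'
from cell import manip
import cv2
im=manip.get_image("wrist")["pixels"][:,:,::-1]
cv2.imwrite("pics/wrist12.png",im)
im=manip.get_image("side")["pixels"][:,:,::-1]
cv2.imwrite(f"pics/side12c.png",cv2.resize(im[75:285,225:405],None,fx=2.8,fy=2.8,interpolation=cv2.INTER_CUBIC))
E
```

```text
t 13.3 tcp jig [ -1.7 -21.8 277.2] F [-0.5 -0.1 -0.9] tool z [-0.007  0.001 -1.   ] yaw -1.4372
slide [[-21.5, -0.2, -1.1], [-21.5, -0.2, -1.1], [-21.5, -0.2, -1.1], [-21.5, -0.2, -1.1], [-21.5, -0.2, -1.1], [-21.5, -0.2, -1.1], [-21.5, -0.2, -1.1]]
rot [[0.001, 0.0003, -0.0003], [0.001, 0.0003, -0.0003], [0.001, 0.0003, -0.0003], [0.001, 0.0003, -0.0003], [0.001, 0.0003, -0.0003], [0.001, 0.0003, -0.0003], [0.001, 0.0003, -0.0003]]
```

View pics/wrist12.png

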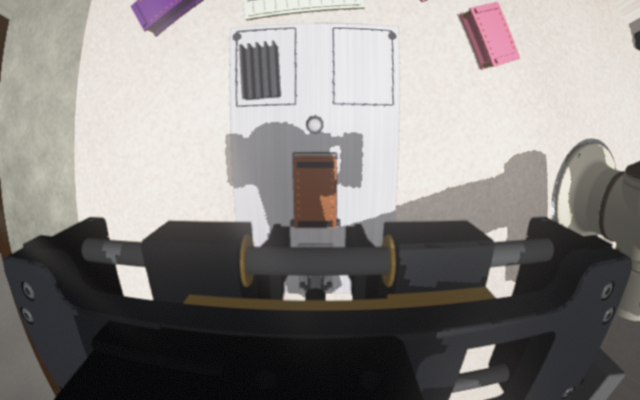

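View pics/side12c.png

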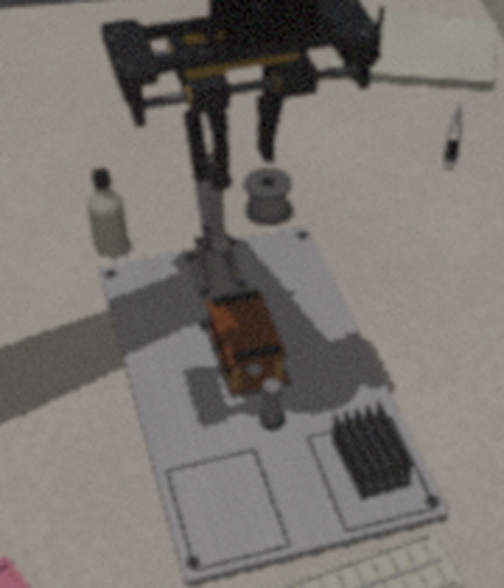

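The stack sits square on the rectangle, at wrist (315,187), and its end is at the rail. Next I go over the clamp arm.

>>> arm_command --claw '[0,0,0,0,0,0,0,0,0]' --slide '[[-14,0,-4],[-20,0,-2],[-20,0,-2],[-20,0,-1],[-20,0,0],[-20,0,0],[-20,0,0],[-12,0,0],[0,0,0]]' --delta_rot '[[0.003,0,0],[0.002,0,0],[0,0,0],[0,0,0],[0,0,0],[0,0,0],[0,0,0],[0,0,0],[0,0,0]]'

```text
time: 14.3
eef_pos: [0.5009, 0.1881, 0.2737]
tcp_rot: [0.753, -0.658, -0.007, 0.011]
ft_force: [-0.3, 0.5, 0.8]
finger_gap: 0.0006
```

```bash
python3 gj.py 0 129 .165 8;  python3 - <<'E'
from cell import manip
import cv2
for n in("side","scene"):
    im=manip.get_image(n)["pixels"][:,:,::-1]
    cv2.imwrite(f"pics/{n}13c.png",cv2.resize(im[75:255,240:400],None,fx=3.3,fy=3.3,interpolation=cv2.INTER_CUBIC))
E
```

```text
t 14.3 tcp jig [ -7.3 133.8 273.7] F [-0.3  0.5  0.8] tool z [-0.025 -0.007 -1.   ] yaw -1.4375
slide [[0.6, -1.3, 13.6], [0.6, -1.2, 13.6], [0.6, -1.2, 13.6], [0.6, -1.1, 13.6], [0.6, -1.1, 13.6], [0.6, -1.0, 13.6], [0.6, -1.0, 13.6], [0.6, -1.0, 13.6]]
rot [[0.0032, -0.0004, -0.0003], [0.0032, -0.0004, -0.0003], [0.0032, -0.0004, -0.0003], [0.0032, -0.0004, -0.0003], [0.0032, -0.0004, -0.0003], [0.0032, -0.0004, -0.0003], [0.0032, -0.0004, -0.0003], [0.0032, -0.0004, -0.0003]]
```

View pics/side13c.png

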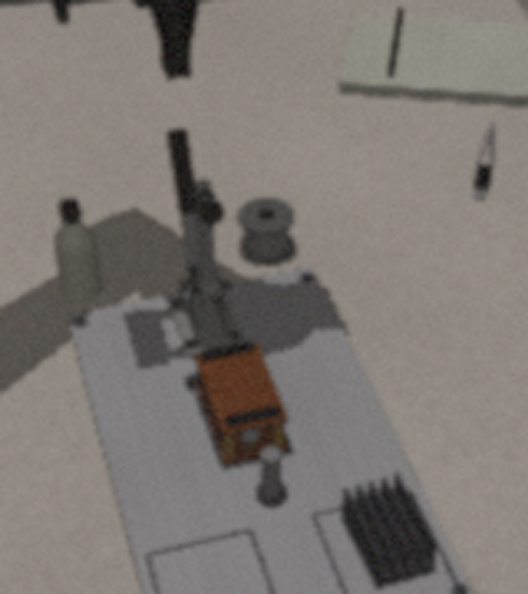

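View pics/scene13c.png

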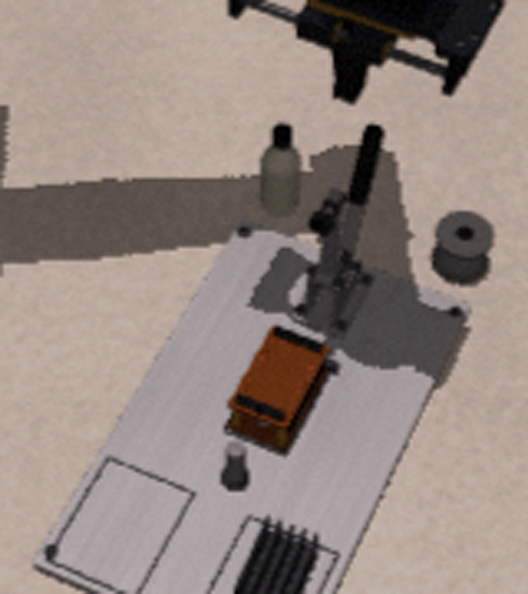

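Run:
```python
from h import *
J=np.array([.5262,.0565,.1355])
def pt(r,th,n=0):
    e=1.22-th; return [0,135+r*np.cos(e)-n*np.sin(e),58+r*np.sin(e)+n*np.cos(e)]
P=j2w([pt(125,0),pt(55,0),pt(125,.06),[0,95,185]],J)
for c in('scene','side'): print(c,((proj(c,P)-[240,75])*3.3).round(0).tolist())
```

```text
scene [[372.0, 132.0], [354.0, 204.0], [374.0, 129.0], [332.0, 194.0]]
side [[178.0, 132.0], [189.0, 213.0], [176.0, 130.0], [202.0, 180.0]]
```

>>> arm_command --claw '[0,0,0,0,0,0,0]' --slide '[[1,-2,6],[1,-2,10],[1,-2,10],[1,-1,10],[1,-1,10],[1,0,10],[0,0,0]]' --delta_rot '[[0.01,-0.001,0],[0.008,0,0],[0.004,0,0],[0.003,0,0],[0.002,0,0],[0.001,0,0],[0,0,0]]'

```text
time: 15.1
eef_pos: [0.51, 0.1773, 0.2129]
tcp_rot: [0.75, -0.661, 0.002, -0.0]
ft_force: [0.2, -0.1, -0.9]
finger_gap: 0.0006
```

```bash
python3 gj.py 0 127 .167 5
```

```text
t 15.1 tcp jig [2.000e-01 1.219e+02 2.129e+02] F [ 0.2 -0.1 -0.9] tool z [ 0.004 -0.003 -1.   ] yaw -1.4445
slide [[-1.1, 0.1, 9.2], [-1.0, 0.1, 9.2], [-1.0, 0.1, 9.2], [-1.0, 0.1, 9.2], [-1.0, 0.1, 9.2]]
rot [[-0.0007, -0.0006, -0.0018], [-0.0007, -0.0006, -0.0018], [-0.0007, -0.0006, -0.0018], [-0.0007, -0.0006, -0.0018], [-0.0007, -0.0006, -0.0018]]
```

>>> arm_command --claw '[0,0,0,0,0,0]' --slide '[[-3,0,4],[-2,0,10],[-2,0,10],[-1,0,10],[-1,0,9],[0,0,0]]' --delta_rot '[[-0.001,-0.001,-0.003],[0,0,-0.002],[0,0,-0.002],[0,0,-0.001],[0,0,0],[0,0,0]]'

```text
time: 15.7
eef_pos: [0.5091, 0.1874, 0.1662]
tcp_rot: [0.753, -0.658, 0.002, -0.001]
ft_force: [0.3, -0.4, -0.5]
finger_gap: 0.0007
```

```bash
python3 gj.py 0 140 .167 2;python3 - <<'E'
from cell import manip
import cv2
for n in("side","scene"):
    im=manip.get_image(n)["pixels"][:,:,::-1]
    cv2.imwrite(f"pics/{n}14c.png",cv2.resize(im[75:255,240:400],None,fx=3.3,fy=3.3,interpolation=cv2.INTER_CUBIC))
E
```

```text
t 15.7 tcp jig [  0.8 132.  166.2] F [ 0.3 -0.4 -0.5] tool z [ 0.003 -0.002 -1.   ] yaw -1.4351
slide [[-4.0, 0.4, -0.4], [-4.0, 0.4, -0.4]]
rot [[-0.0015, -0.001, 0.0001], [-0.0015, -0.001, 0.0001]]
```

View pics/scene14c.png

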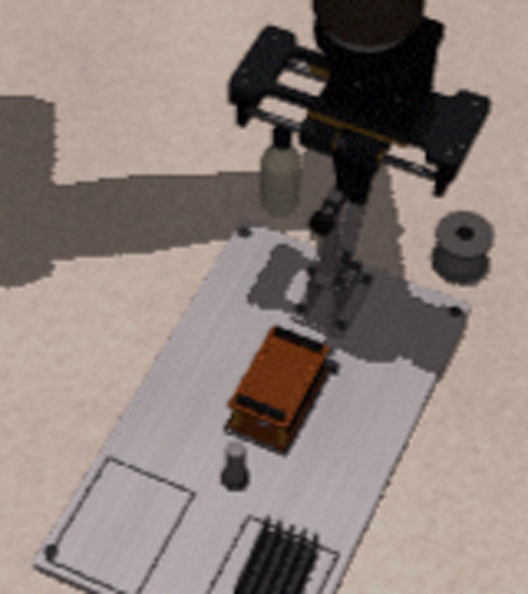

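Run:
```python
import numpy as np
for th in np.arange(0,1.21,.1):
    e=1.22-th;r=97
    print(round(th,2), round(135+r*np.cos(e)-9*np.sin(e)-9.5,1), round(58+r*np.sin(e)+9*np.cos(e)+14,1))
```

```text
0.0 150.4 166.2
0.1 159.7 163.2
0.2 168.6 159.4
0.3 177.1 154.6
0.4 185.1 149.1
0.5 192.5 142.7
0.6 199.2 135.7
0.7 205.2 128.0
0.8 210.4 119.8
0.9 214.7 111.1
1.0 218.2 102.0
1.1 220.7 92.5
1.2 222.3 82.9
```

>>> arm_command --claw '[0,0,0,0,0,0]' --slide '[[-6,0,0],[-7,0,0],[-7,0,1],[-8,0,3],[-8,0,4],[-8,0,4]]' --delta_rot '[[-0.001,-0.001,0],[0,0,0],[0,0,0],[0,0,0],[0,0,0],[0,0,0]]'

```text
time: 16.4
eef_pos: [0.5048, 0.2346, 0.1574]
tcp_rot: [0.753, -0.658, 0.002, -0.003]
ft_force: [0.1, -1.5, 0.7]
finger_gap: 0.0004
```

```bash
python3 gj.py 0 185 .149 2;python3 - <<'E'
from cell import manip
import cv2
for n in("scene",):
    im=manip.get_image(n)["pixels"][:,:,::-1]
    cv2.imwrite(f"pics/{n}15c.png",cv2.resize(im[75:255,240:400],None,fx=3.3,fy=3.3,interpolation=cv2.INTER_CUBIC))
E
```

```text
t 16.4 tcp jig [  2.8 179.3 157.4] F [ 0.1 -1.5  0.7] tool z [ 0.008  0.002 -1.   ] yaw -1.4353
slide [[-2.8, 1.5, 4.2], [-2.8, 1.4, 4.2]]
rot [[-0.0042, 0.0004, -0.0], [-0.0042, 0.0004, -0.0]]
```

View pics/scene15c.png

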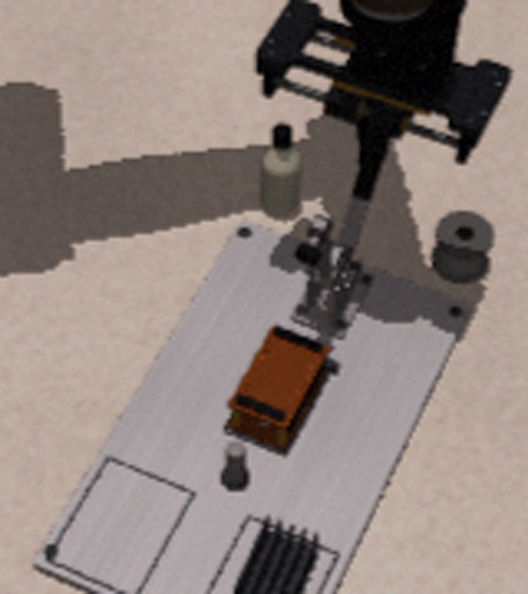

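>>> arm_command --claw '[0,0,0,0]' --slide '[[-6,1,5],[-6,1,6],[-6,1,7],[-5,0,7]]' --delta_rot '[[-0.004,0,0],[-0.003,0,0],[0,0,0],[0,0,0]]'

```text
time: 16.85
eef_pos: [0.4987, 0.2608, 0.1302]
tcp_rot: [0.754, -0.657, -0.0, -0.002]
ft_force: [-0.3, 0.3, -0.4]
finger_gap: 0.0006
```

```bash
python3 gj.py 0 210 .12 2
```

```text
t 16.85 tcp jig [  0.4 206.1 130.2] F [-0.3  0.3 -0.4] tool z [ 0.002  0.003 -1.   ] yaw -1.4343
slide [[-1.9, 0.2, 5.1], [-1.9, 0.2, 5.1]]
rot [[-0.0013, 0.0013, 0.0005], [-0.0013, 0.0013, 0.0005]]
```

>>> arm_command --claw '[0,0,0]' --slide '[[-4,0,7],[-4,0,8],[-3,0,6]]' --delta_rot '[[-0.001,0.001,0],[0,0,0],[0,0,0]]'

```text
time: 17.15
eef_pos: [0.4968, 0.2726, 0.1068]
tcp_rot: [0.754, -0.657, -0.0, -0.0]
ft_force: [1.3, -2.5, 2.7]
finger_gap: 0.0005
```

```bash
python3 gj.py 0 218 .102 2;python3 - <<'E'
from cell import manip
import cv2
for n in("scene","side"):
    im=manip.get_image(n)["pixels"][:,:,::-1]
    cv2.imwrite(f"pics/{n}16c.png",cv2.resize(im[75:255,240:400],None,fx=3.3,fy=3.3,interpolation=cv2.INTER_CUBIC))
E
```

```text
t 17.15 tcp jig [1.000e-01 2.181e+02 1.068e+02] F [ 1.3 -2.5  2.7] tool z [ 0.     0.001 -1.   ] yaw -1.4338
slide [[0.1, 0.0, 2.4], [0.1, 0.0, 2.4]]
rot [[-0.0002, 0.0002, 0.0007], [-0.0002, 0.0002, 0.0007]]
```

View pics/scene16c.png

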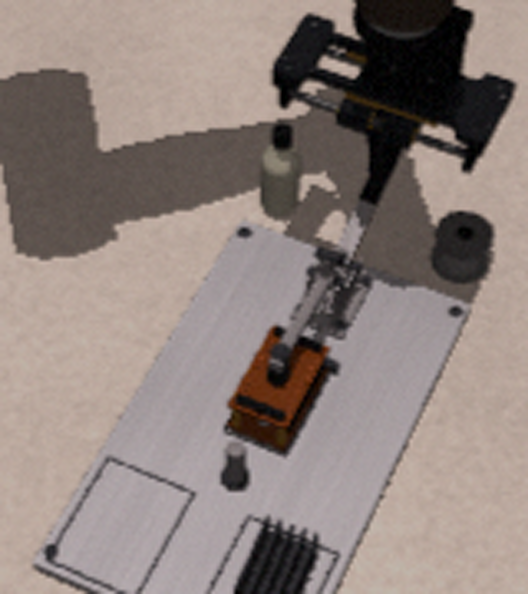

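View pics/side16c.png

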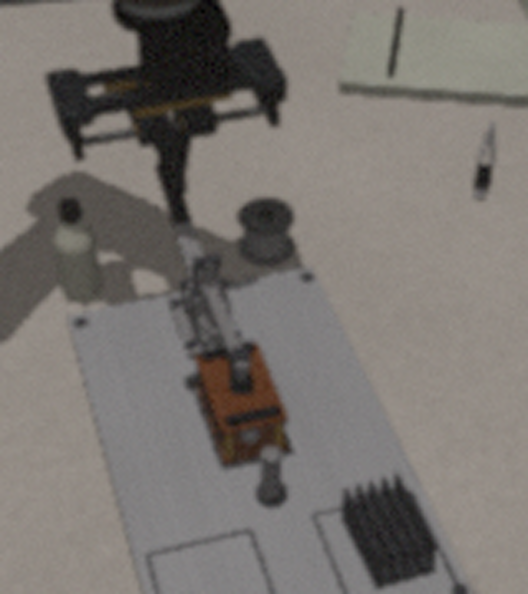

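>>> arm_command --claw '[0,0,0]' --slide '[[-1,0,7],[-1,0,7],[-1,0,7]]' --delta_rot '[[0,0,0],[0,0,0],[0,0,0]]'

```text
time: 17.55
eef_pos: [0.4969, 0.2765, 0.0859]
tcp_rot: [0.754, -0.657, -0.0, -0.002]
ft_force: [-5.4, -4.6, 30.1]
finger_gap: 0.0006
```

```bash
python3 gj.py 0 222 .086 2
```

```text
t 17.55 tcp jig [  0.7 221.9  85.9] F [-5.4 -4.6 30.1] tool z [ 0.002  0.003 -1.   ] yaw -1.434
slide [[-0.0, 0.3, -0.1], [-0.0, 0.3, -0.1]]
rot [[-0.0013, 0.0014, 0.0006], [-0.0013, 0.0014, 0.0006]]
```

>>> arm_command --claw '[0,0,0,0,0]' --slide '[[0,0,-6],[0,0,-12],[0,0,-20],[0,0,-20],[0,0,0]]' --delta_rot '[[0,0,0],[0,0,0],[0,0,0],[0,0,0],[0,0,0]]'

```text
time: 18.05
eef_pos: [0.4962, 0.2754, 0.1448]
tcp_rot: [0.753, -0.657, -0.0, -0.0]
ft_force: [0.5, -0.6, 1.0]
finger_gap: 0.0003
```

```bash
python3 gj.py 0 222 .25 5;python3 - <<'E'
from cell import manip
import cv2
for n in("scene","side"):
    im=manip.get_image(n)["pixels"][:,:,::-1]
    cv2.imwrite(f"pics/{n}17c.png",cv2.resize(im[75:255,240:400],None,fx=3.3,fy=3.3,interpolation=cv2.INTER_CUBIC))
E
```

```text
t 18.05 tcp jig [-2.000e-01  2.210e+02  1.448e+02] F [ 0.5 -0.6  1. ] tool z [-0.001  0.001 -1.   ] yaw -1.4349
slide [[-0.2, -0.0, -21.0], [-0.2, -0.0, -21.0], [-0.2, -0.0, -21.0], [-0.2, -0.0, -21.0], [-0.2, -0.0, -21.0]]
rot [[0.0001, 0.0001, 0.0001], [0.0001, 0.0001, 0.0001], [0.0001, 0.0001, 0.0001], [0.0001, 0.0001, 0.0001], [0.0001, 0.0001, 0.0001]]
```

View pics/scene17c.png

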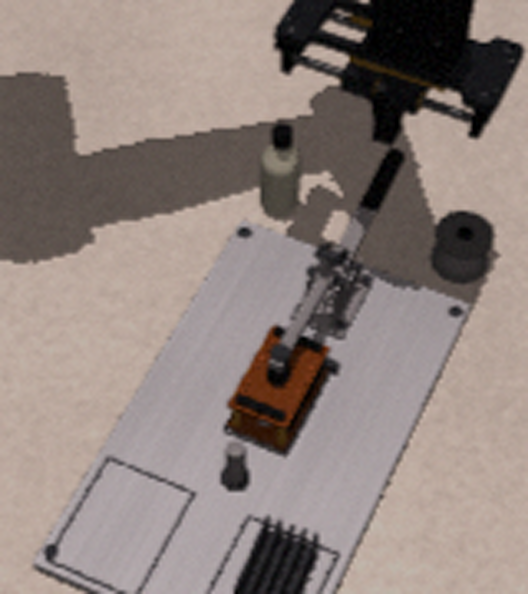

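View pics/side17c.png

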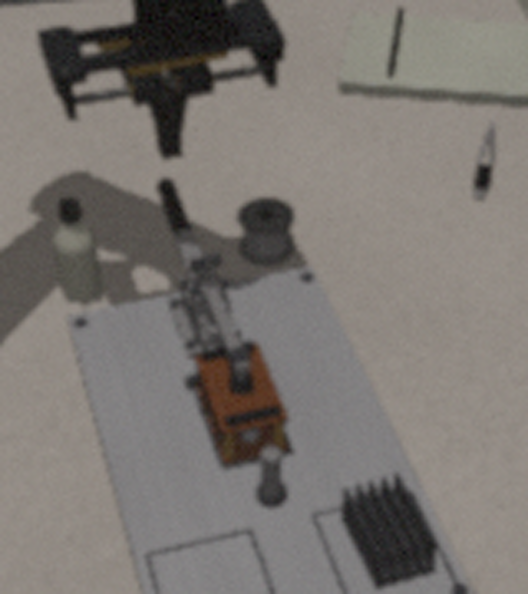

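Run:
```python
from h import *
J=np.array([.5262,.0565,.1355])
for th in (.9,1.0,1.1,1.16):
    e=1.22-th; P=j2w([[0,135+r*np.cos(e),58+r*np.sin(e)] for r in(125,55)],J)
    print(th,*[((proj(c,P)-[240,75])*3.3).round(0).tolist() for c in('scene','side')])
```

```text
0.9 [[397.0, 136.0], [366.0, 203.0]] [[164.0, 159.0], [183.0, 222.0]]
1.0 [[397.0, 142.0], [367.0, 206.0]] [[164.0, 168.0], [183.0, 226.0]]
1.1 [[396.0, 150.0], [366.0, 209.0]] [[164.0, 178.0], [183.0, 230.0]]
1.16 [[396.0, 155.0], [366.0, 211.0]] [[165.0, 184.0], [183.0, 233.0]]
```

>>> arm_command --claw '[0,0,0,0,0,0,0]' --slide '[[0,0,-20],[0,0,-20],[0,0,-20],[0,0,-20],[0,0,-20],[0,0,0],[0,0,0]]' --delta_rot '[[0,0,0],[0,0,0],[0,0,0],[0,0,0],[0,0,0],[0,0,0],[0,0,0]]'

```text
time: 18.85
eef_pos: [0.4911, 0.2715, 0.2352]
tcp_rot: [0.752, -0.659, -0.004, 0.012]
ft_force: [-0.2, -0.5, -0.6]
finger_gap: 0.0004
```

```bash
python3 gj.py 0 222 .25 1;python3 - <<'E'
from cell import manip
import cv2
im=manip.get_image("wrist")["pixels"][:,:,::-1]
cv2.imwrite("pics/wrist18.png",im); cv2.imwrite("pics/wrist18c.png",cv2.resize(im[40:240,230:420],None,fx=3,fy=3,interpolation=cv2.INTER_CUBIC))
im=manip.get_image("scene")["pixels"][:,:,::-1]; cv2.imwrite("pics/scene18c.png",cv2.resize(im[105:285,240:400],None,fx=3.3,fy=3.3,interpolation=cv2.INTER_CUBIC))
E
```

```text
t 18.85 tcp jig [ -5.8 217.8 235.2] F [-0.2 -0.5 -0.6] tool z [-0.021 -0.013 -1.   ] yaw -1.4384
slide [[-4.1, -5.4, -15.0]]
rot [[0.0231, -0.0104, -0.0032]]
```

View pics/wrist18c.png

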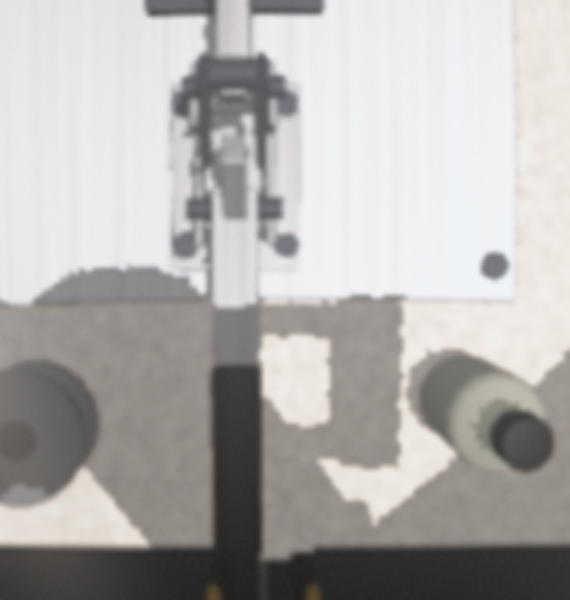

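View pics/scene18c.png

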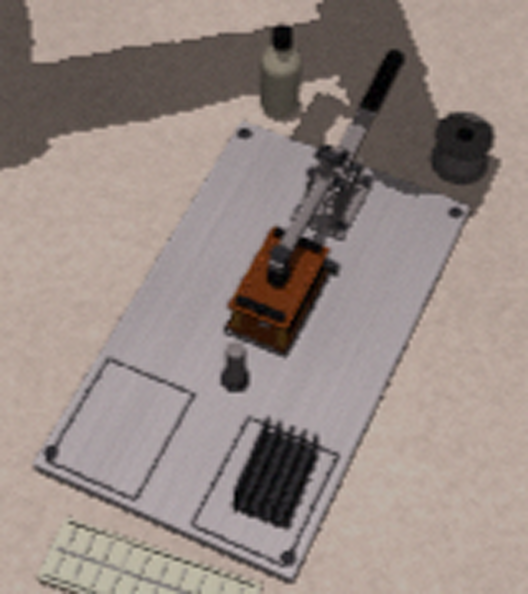

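Run:
```python
import cv2
im=cv2.imread("pics/wrist18.png"); cv2.imwrite("pics/wrist18d.png",cv2.resize(im[0:110,220:400],None,fx=4.2,fy=4.2,interpolation=cv2.INTER_CUBIC))
```

```text
(no output)
```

View pics/wrist18d.png

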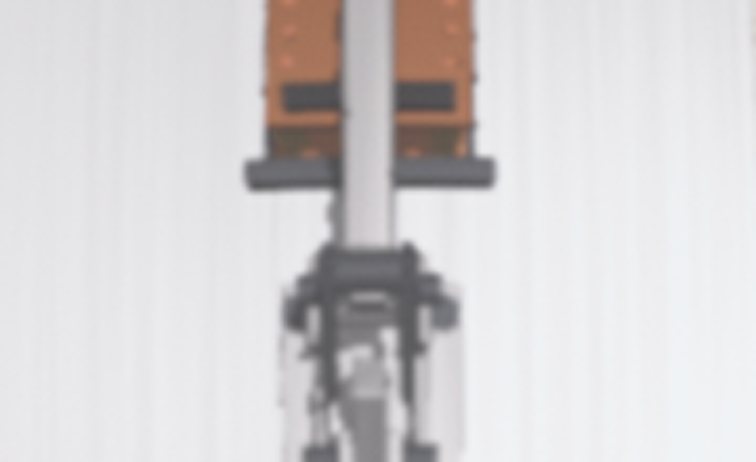

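The stack is square, centred and against the rail, and the clamp arm lies centred over it. I'm handing in.

```bash
python3 -c "
from cell import manip
print(manip.sign_off())"
```

```text
the job is handed in; nothing more can be done
None
```

The stack is on the marked rectangle, square and up against the stop rail, and the clamp is locked down on it. I handed the job in at about 19 s of robot time.

**Slide:** I gripped the stack by its 54 mm width and slid it along the plate, passing the post on the jig -x side, then released it. The gripper tilted by about 0.035 rad for a moment during the sideways slide. That could have raised one side of the stack by up to 2 mm before I levelled it.

**Clamp:** I pushed the handle with the closed fingers, first from the clamp-arm side and then from above, until it met its stop. The wrist read about 30 N there.

**Last checks:**
- **Stack:** After release, the wrist picture put it about 0.6 mm off centre sideways with no visible turn. The last picture shows its end at the rail and the clamp arm lying over it.
- **Handle:** After I let go, it matched the position expected for about 1.13 to 1.16 rad in both fixed views and did not spring back. The foot is down on the stack.
- **Other items:** The heat sink, bottle, spool and breadboard look unmoved, and the robot is clear of everything.

The early jig position estimates from the fixed cameras and the wrist camera differed by about 4 mm. I did the final placing from wrist views of the rectangle, with the post as a cross-check.

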